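Dry a washed sensor housing on the stacked drying tier

ROBOT

A 6-joint arm with a two-finger parallel gripper is mounted at the origin on the work surface. World frame = base frame: x ahead of the robot, y to its left, z up, the work surface at z = 0. Lengths are in m, angles in rad, forces in N, time in s.
With the tool pointing down it reaches from about 0.35 to 0.975 m from the base axis. Payload 4.9 kg.
Tool frame: the origin (TCP) lies at the very end of the fingers, on their centre line; the grasp point (between the pads) lies 19 mm behind it; x points along the fingers, y is the direction in which the jaws open and shut, and the axes are right-handed (so a half turn about x gives the same grasp; the last joint's range is limited). The gripper opens to 85 mm and grips with 20 to 120 N. Pads are 22 mm wide; open, the fingers measure 114 mm over their backs; the gripper's body (76 mm by 85 mm) begins 54 mm behind the grasp point. The pads swing forward as they close: fully open they stand 13 mm farther back than shut.
Start: joints at [-1.278, 0.053, 1.613, -0, 1.476, -0.119], TCP at [0.25, -0.573, 0.231] pointing down, gripper open.
Joint ranges: [-3.01, 3.01], [-1.01, 2.22], [0.06, 2.58], [-1.02, 4.17], [0.09, 2.62], [-3.14, 3.14]. Speed limits (rad/s): [2.57, 2.57, 3.14, 3.14, 3.14, 3.14].

INTERFACE

Orientations are given as a rotation vector (axis times angle).
In Python, from station import ctrl, get_image, calibration, finish_job, search_frame, cut_out, mark_of gives the robot as it stands. The module is installed in compiled form; this text tells all that it offers.
- The arm moves only by the tool arm_command, never from a script. Its argument "plan" is a list that holds one entry, the list of rows, each a list of 7 numbers: the shift along the tool's x, y, z in m, then the turn, a rotation vector about the tool's x, y, z in degrees, then the finger opening in m, from 0 to 0.0854. A call has 1 to 20 rows; each row shifts and turns the pose as measured when the row begins, along the tool's axes as they then stand; what a row does not reach is not made up. A row lasts 1/12 s, in which the tool goes at most 41.7 mm and 7.16 degrees, less where a joint would pass 70% of its speed; a pose out of reach is approached as far as the arm can. A call with a gripper value outside its range is refused whole. The fingers move at their own pace and stop on an object; "squeeze" is the grip in N (left out, the last holds). Time passes only in rows, so rows that do not move let the fingers close. It gives the time, the measured TCP pose, the force and the opening at its end, in the units of the state.
- ctrl.get_obs(): the state, without advancing time (a new reading comes with each control period).
- get_image(name): name is "scene" or "top" or "wrist"; returns the picture (384x512x3 uint8, red, green, blue); there is no depth.
- calibration(name): a dict with "fx", "fy", "cx", "cy" (pixels), "k1" (the pictures are not rectified: a ray, as slopes to the right and down, at radius r is drawn at 1 + k1 r^2 times it, then the intrinsics apply), "cam_to_world" (4x4, takes a point from camera to world coordinates); the wrist camera has in their place "hand_eye" (4x4, takes a point from camera to tool coordinates, whose origin is the TCP and whose axes are the tool frame's). Camera axes: x right, y down, z forward; pixel columns grow to the right and rows downward; lengths in m; the calibration is good to about 2 mm. A picture is of the moment at which its call begins: read the wrist's pose just before it. calibration takes no time and is no camera call.
- finish_job(): hands the job in, once; it reports no verdict.
Trained networks look in the newest picture that a camera, given by its name, has taken for a name from the list of things; names that differ only in an ending like _2 or _b are one class to them, and where a whole thing is asked for, a point or a joint stands for the part that bears it (a point fixed in the world has none). Each returns a list of dicts, best first, with "conf" (0 to 1); they miss things now and then, are a little off and sometimes report something else, mostly with a low value. They report only what shows in the picture. A call takes as long as a camera call. They do not tell look-alikes from the thing itself.
- search_frame(camera, thing): "at" ([x, y, z] in m, in the coordinates of the camera as it stood for that picture, good to about 4 mm: the middle of the surface that is visible of it).
- cut_out(camera, thing): "mask" (384x512 bool, what is visible of it).
- mark_of(camera, thing): "at" ([x, y, z] in m, in the coordinates of the camera as it stood for that picture, good to about 4 mm: a listed point, or the origin of a listed thing).
The state is a dict: "t": time; "q": joint angles; "dq": joint speeds; "effort": joint torques, N m; "tool_pos": TCP position; "tool_rot": TCP orientation; "contact_force": force on the tool from outside, world axes, zero at the start; "wrist_torque": the same for the moment, N m; "opening": finger opening in m.
Only numpy, scipy, OpenCV 4.12 (cv2) and the standard library are available. Lean on these libraries where they do the work, as an engineer would, in place of code of your own. Each camera call takes 0.05 s, during which the arm holds its last target. There are 200 camera calls.

TASK

Stack the loose drying tier on the base frame so that its four corner posts go fully home in the four corner sockets. Then take the washed housing out of its cradle, turn it mouth down and lower it over the tier's upright post until its rim rests on the plate, letting go only when it is all the way down. Leave the other things on the bench where they are.

Things in the scene. Friction and masses are not known exactly. Their poses are not given: they have to be found in the camera images.
- base: Base frame, screwed down: square metal drip tray 160 x 160 mm, edge 12 mm high, with four upright square sockets centred at x = +-55, y = +-55 mm. Sockets: open at the top, 22 x 22 mm inside, 30 x 30 mm outside, top 42 mm and floor 6 mm above the bench. Origin: centre of the underside; z up, x and y along the sides. Looks the same every quarter turn.
- base_center (a point): Centre of the base frame's tray floor, 6 mm above the bench, axes as base.
- tier: Loose aluminium drying tier, about 420 g: plate 140 x 140 mm, 8 mm thick, on four round corner posts, 14 mm diameter, 45 mm long (last 8 mm tapered), at x = +-55, y = +-55 mm; a square drying post 24 x 24 mm, sides along x and y, stands mid-plate (it serves as handle). Origin: centre, level with the feet; z up. Looks the same every quarter turn; may be stacked in any of the four ways.
- tier_plate (a point): Centre of the top of the tier's plate, at the foot of its drying post, axes as tier: 53 mm above the feet. When stacked, the feet stand on the tray floor and this point is 59 mm above the bench.
- post_tip (a point): Tip of the tier's drying post, 75 mm above the plate's top; the last 10 mm are a black cone (12 mm radius at its foot), below it the post is square.
- cradle: Grey plastic cradle, screwed to the bench (does not move): foot 120 x 70 x 10 mm and two narrow V-saddles at x = +-36 mm, 12 mm thick along x and up to 52 mm wide, with tips 65 mm high; nothing stands beside the saddles. Origin: centre of the underside; z up, x along the housing that lies in it.
- housing: Plain aluminium sensor housing, about 190 g: a round cup, 52 mm outside and 44 mm inside diameter, 110 mm long, 104 mm deep, closed at one end (two dark grooves near it). It starts lying level in the cradle, axis 80 mm above the bench. Origin: centre of the closed end's outer face; x runs along its axis from closed end to mouth; inverted, x points straight down. Free to roll about x.
- housing_mouth (a point): Centre of the housing's mouth, in the plane of its rim.
- canister: Closed aluminium can with a lid, 52 mm diameter, 85 mm high, standing upright: not part of the job, leave it. Origin: centre of the underside.
- screwdriver: Screwdriver, 190 mm, lying on the bench: leave it. Origin near its middle, x along it.
- tray: Grey open tray 100 x 140 x 35 mm: leave it. Origin: centre of the underside.
- mug: White mug, 80 mm wide and 90 mm high, handle at +y: leave it. Origin: centre of the underside.
- meter: Black hand meter, 150 x 80 x 41 mm, lying flat: leave it. Origin: centre of the underside.
- collar: Dark steel ring 64 mm wide, 22 mm high: leave it. Origin: centre of the underside.
Things that resemble listed ones, but are neither listed nor needed, are in the scene too. Of the things that look like the base, take the one that is farthest to the robot's right at the start.

How it is judged:
By the outcome, as a careful person would: the job done as asked, in the order asked, and still so for the second after the job is handed in, with the robot touching nothing.
It also fails if it takes over 64 s, if anything falls off the work surface, if the arm or the gripper's body presses on something with over 40 N, if the wrist force passes 120 N, or if a joint passes its speed limit or range.

## Working session

There is one attempt and no reset: what is moved stays moved. The work goes in short steps, Python scripts to look and compute and a tool call to move; the robot and the scene stay as the last step left them, time stands still between calls to the robot, and variables do not carry over. Pictures are saved under pics/ and viewed, about 8 in all and at most 12, crops included, and the job is handed in when it is done.

Besides the shell and the picture viewer there is one more tool, called after "Request:" by a JSON object that holds its "method" and its "body", one argument or row to a line. arm_command: Moves the arm, as the interface text tells. Its arguments: {"type":"object","properties":{"plan":{"type":"array","items":{"type":"array","items":{"type":"array","items":{"type":"number"}}}},"squeeze":{"type":"number"}},"required":["plan"]}

```bash
mkdir -p pics; cat > h.py <<'E'
import numpy as np, cv2
from scipy.spatial.transform import Rotation as R
from station import ctrl, get_image, calibration, finish_job, search_frame, cut_out, mark_of
def T_of(cam):
    c=calibration(cam)
    if cam!='wrist': return np.array(c['cam_to_world'])
    o=ctrl.get_obs(); T=np.eye(4); T[:3,:3]=R.from_rotvec(o['tool_rot']).as_matrix(); T[:3,3]=o['tool_pos']
    return T@np.array(c['hand_eye'])
def w(T,p): return T[:3,:3]@np.array(p)+T[:3,3]
def proj(cam,T,P):
    c=calibration(cam); p=np.linalg.inv(T)@np.append(P,1); s=p[:2]/p[2]; s=s*(1+c['k1']*(s@s))
    return np.array([c['fx']*s[0]+c['cx'],c['fy']*s[1]+c['cy']])
def ray(cam,T,uv):
    c=calibration(cam); d=np.array([(uv[0]-c['cx'])/c['fx'],(uv[1]-c['cy'])/c['fy']]); s=d.copy()
    for _ in range(20): s=d/(1+c['k1']*(s@s))
    return T[:3,3], T[:3,:3]@np.array([s[0],s[1],1.])
def at_z(cam,T,uv,z):
    o,d=ray(cam,T,uv); return o+d*(z-o[2])/d[2]
def save(img,n,crop=None,k=1):
    if crop: img=img[crop[1]:crop[3],crop[0]:crop[2]]
    img=cv2.resize(img,None,fx=k,fy=k,interpolation=cv2.INTER_CUBIC)
    cv2.imwrite('pics/'+n,img[:,:,::-1])
E
python3 - <<'E'
from h import *
np.set_printoptions(precision=3,suppress=True)
S=get_image('scene');Tp=get_image('top')
a=np.hstack([S]);save(S,'s1.png',k=1.5);save(Tp,'t1.png',k=1.5)
for cam in('top','scene'):
    T=T_of(cam);print(cam,T[:3,3])
    for th in('base','tier_plate','post_tip','housing','housing_mouth','cradle'):
        for d in mark_of(cam,th): print(th,round(d['conf'],2),w(T,d['at']),proj(cam,T,w(T,d['at'])).round())
print(ctrl.get_obs())
E
```

```text
top [0.46  0.043 1.181]
base 0.73 [0.55  0.006 0.001] [263. 186.]
base 0.59 [0.266 0.346 0.002] [160. 269.]
tier_plate 0.61 [0.548 0.006 0.005] [263. 187.]
tier_plate 0.38 [ 0.771  0.006 -0.002] [264. 122.]
post_tip 0.7 [ 0.534 -0.289  0.132] [362. 190.]
housing 0.9 [0.565 0.226 0.084] [194. 178.]
housing_mouth 0.79 [0.511 0.315 0.08 ] [166. 195.]
cradle 0.67 [ 0.536  0.272 -0.003] [185. 189.]
scene [1.282 0.336 0.852]
base 0.88 [0.267 0.347 0.   ] [364. 188.]
base 0.69 [0.548 0.004 0.003] [245. 214.]
base 0.5 [ 0.661  0.412 -0.001] [364. 284.]
tier_plate 0.74 [ 0.534 -0.287  0.056] [169. 176.]
post_tip 0.97 [ 0.533 -0.288  0.126] [165. 160.]
housing 0.96 [0.566 0.225 0.08 ] [311. 221.]
housing_mouth 0.91 [0.511 0.322 0.082] [348. 217.]
cradle 0.87 [0.538 0.27  0.002] [325. 236.]
{'t': 0.7, 'q': array([-1.278,  0.053,  1.613,  0.   ,  1.476, -0.119]), 'dq': array([ 0.001,  0.001,  0.001,  0.001,  0.001, -0.002]), 'effort': array([  0.   , -39.356, -37.037,  -0.   ,   0.   ,  -0.   ]), 'tool_pos': array([ 0.25 , -0.573,  0.231]), 'tool_rot': array([ 1.995,  0.417, -1.995]), 'contact_force': array([-0.351,  0.205,  0.08 ]), 'wrist_torque': array([ 0.012,  0.019, -0.011]), 'opening': 0.08517769556903111}
```

View pics/s1.png

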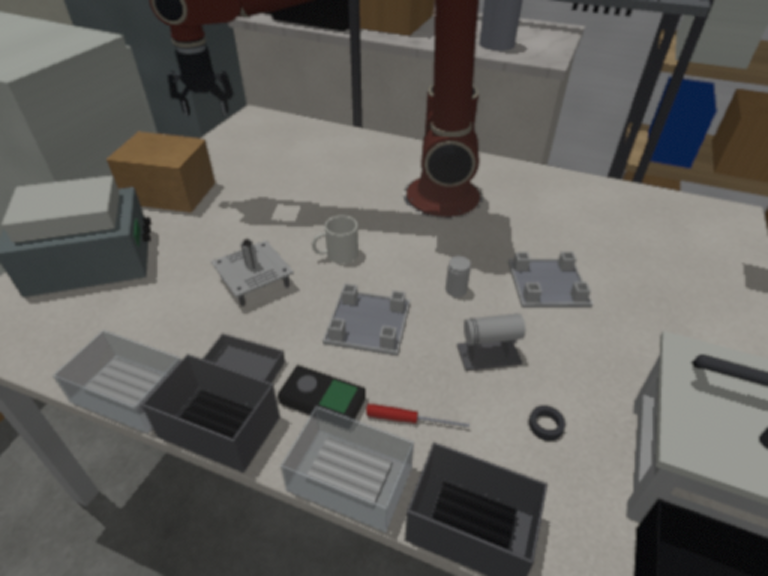

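View pics/t1.png

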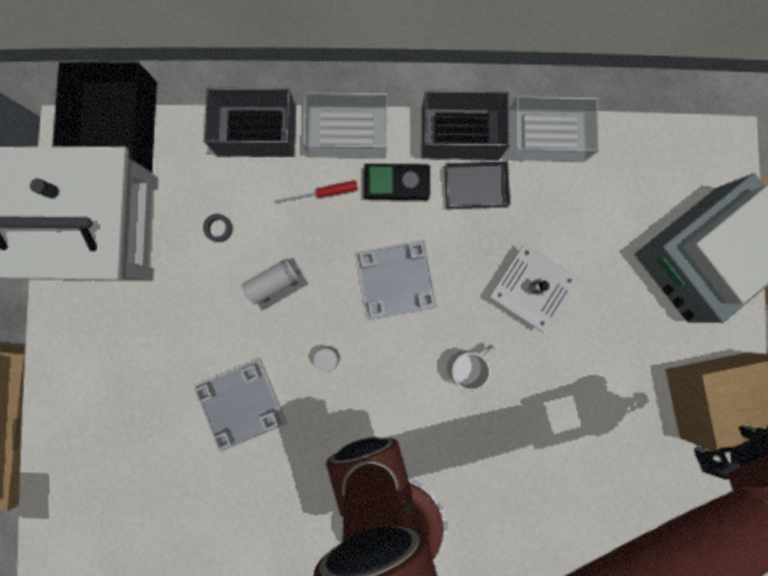

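Scene: two base look-alikes, at top px (263,186) → (0.55, 0.005) and px (160,269) → (0.27, 0.35). The robot's right is −y, so the base is the first one. The only tier is at (355,190), and the housing is in its cradle at (182,188). The canister at (216,239) looks similar but stands upright and isn't needed.

```bash
cat >> h.py <<'E'
def Rt(): return R.from_rotvec(ctrl.get_obs()['tool_rot'])
def down(yaw):
    "tool x down, tool y at angle yaw in the world"
    x=np.array([0,0,-1.]);y=np.array([np.cos(yaw),np.sin(yaw),0]);return R.from_matrix(np.c_[x,y,np.cross(x,y)])
def go(pos,rot):
    o=ctrl.get_obs();r=Rt();dp=np.array(pos)-o['tool_pos']
    print('shift now-axes mm',(r.inv().apply(dp)*1e3).round(1),'turn deg',np.degrees((r.inv()*rot).as_rotvec()).round(1),'shift in target axes',(rot.inv().apply(dp)*1e3).round(1))
E
python3 - <<'E'
from h import *
np.set_printoptions(precision=3,suppress=True)
I=get_image('top');T=T_of('top')
print('tool',Rt().as_matrix())
print(calibration('wrist'))
for th,z in(('base',.012),('tier',.053),('housing',.08)):
    for d in cut_out('top',th)[:2]:
        m=d['mask'];c=max(cv2.findContours(m.astype(np.uint8),0,1)[0],key=cv2.contourArea)
        P=np.array([at_z('top',T,p[0],z)[:2] for p in c],np.float32)
        r=cv2.minAreaRect(P);print(th,d['conf'],r)
save(I,'t2.png',(150,140,410,260),3)
for yaw in np.radians([-90,90]): go([.25,-.573,.231],down(yaw))
E
```

```text
tool [[ 0.     0.4   -0.916]
 [-0.    -0.916 -0.4  ]
 [-1.     0.     0.   ]]
{'fx': 295.4999387237873, 'fy': 295.4999387237873, 'cx': 255.49536503809514, 'cy': 192.31467484539888, 'k1': -0.07451275459506977, 'hand_eye': array([[ 0.001, -0.316,  0.949, -0.141],
       [ 1.   ,  0.   , -0.001, -0.001],
       [ 0.   ,  0.949,  0.316, -0.081],
       [ 0.   ,  0.   ,  0.   ,  1.   ]])}
base 0.98 ((0.26586443185806274, 0.34644079208374023), (0.16394753754138947, 0.16880899667739868), 24.145830154418945)
base 0.22 ((0.35750076174736023, -0.16051797568798065), (0.09577751159667969, 0.10367607325315475), 0.7081085443496704)
tier 0.79 ((0.5334756374359131, -0.2931531071662903), (0.14085538685321808, 0.14184629917144775), 57.6485595703125)
tier 0.65 ((0.758764922618866, 0.007416278123855591), (0.08357329666614532, 0.144684299826622), 0.9272987842559814)
housing 0.56 ((0.5350078344345093, 0.2734755873680115), (0.058287113904953, 0.11788728833198547), 32.65120315551758)
shift now-axes mm [0.3 0.2 0.3] turn deg [23.6  0.  -0. ] shift in target axes [0.3 0.3 0.2]
shift now-axes mm [0.3 0.2 0.3] turn deg [-156.4    0.     0. ] shift in target axes [ 0.3 -0.3 -0.2]
```

View pics/t2.png

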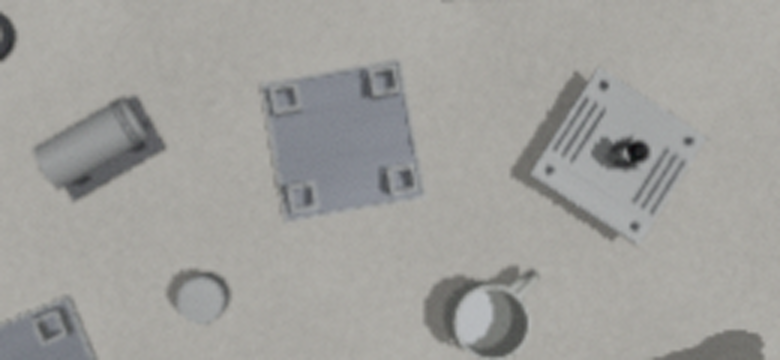

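Request:
{"method": "arm_command", "body": {
  "plan": [
    [[0,-0.0367,-0.016,0,0,0,0.085],[0,-0.0367,-0.016,0,0,0,0.085],[0,-0.0367,-0.016,0,0,0,0.085],[0,-0.0367,-0.016,0,0,0,0.085],[0,-0.0367,-0.016,0,0,0,0.085],[0,0.0046,-0.0365,0,0,0,0.085],[0,0.0046,-0.0365,0,0,0,0.085],[0,0.0046,-0.0365,0,0,0,0.085],[0,0.0046,-0.0365,0,0,0,0.085],[0,0.0046,-0.0365,0,0,0,0.085],[0,0.0046,-0.0365,0,0,0,0.085],[0,0.0046,-0.0365,0,0,0,0.085],[0,0.0046,-0.0365,0,0,0,0.085],[0,0,0,-6.8,0,0,0.085],[0,0,0,-6.8,0,0,0.085],[0,0,0,-6.8,0,0,0.085],[0,0,0,-6.8,0,0,0.085],[0,0,0,-6.8,0,0,0.085]]
  ]
}}

```text
t: 2.4
tool_pos: [0.5442, -0.2718, 0.2253]
tool_rot: [1.601, 0.9, -1.598]
contact_force: [0.3, 0.5, 0.7]
opening: 0.0853
```

```bash
cat > m.py <<'E'
from h import *
np.set_printoptions(precision=4,suppress=True)
def look(th,pts,name=None):
    T=T_of('wrist');I=get_image('wrist')
    if name: save(I,name)
    for p in pts:
        for d in mark_of('wrist',p)[:2]: print(p,round(d['conf'],2),w(T,d['at']),proj('wrist',T,w(T,d['at'])).round())
    return T,I
E
python3 - <<'E'
from m import *
T,I=look('tier',['tier_plate','post_tip','tier'],'w1.png')
for d in cut_out('wrist','tier')[:1]:
    m=d['mask'];c=max(cv2.findContours(m.astype(np.uint8),0,1)[0],key=cv2.contourArea)
    P=np.array([at_z('wrist',T,p[0],.053)[:2] for p in c],np.float32)
    print(d['conf'],cv2.minAreaRect(P))
E
```

```text
tier_plate 0.7 [ 0.5308 -0.2956  0.0512] [257. 196.]
post_tip 0.74 [ 0.5325 -0.2971  0.1245] [260. 223.]
tier 0.68 [ 0.5376 -0.2922 -0.0015] [260. 178.]
0.89 ((0.5332039594650269, -0.29149097204208374), (0.1423547863960266, 0.14354778826236725), 57.71744155883789)
```

View pics/w1.png

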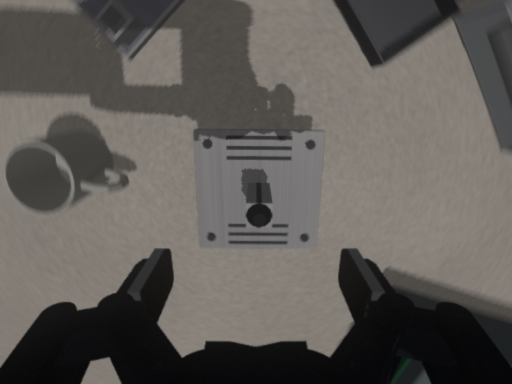

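Wrist view: the tier plate is square in the view with corner dots at (207,144), (310,145), (304,237), (211,237), and the black post cone at (259,215). I'll use the dots for a precise pose.

```bash
python3 - <<'E'
from m import *
T=T_of('wrist');I=get_image('wrist');g=255-cv2.GaussianBlur(cv2.cvtColor(I,7),(3,3),0).astype(float)
P=[]
for u,v in [(207,144),(310,145),(304,237),(211,237)]:
    b=g[v-6:v+7,u-6:u+7];b=np.clip(b-np.median(b)-10,0,None);yy,xx=np.mgrid[v-6:v+7,u-6:u+7]
    p=((xx*b).sum()/b.sum(),(yy*b).sum()/b.sum());P.append(at_z('wrist',T,p,.053)[:2]);print(p,P[-1])
P=np.array(P);c=P.mean(0);print('centre',c,'sides',[np.linalg.norm(P[i]-P[i-1]) for i in range(4)])
for i in range(4): e=P[i]-P[i-1];print(np.degrees(np.arctan2(e[1],e[0])))
o=ctrl.get_obs();y=Rt().as_matrix()[:,1];print('tool y yaw',np.degrees(np.arctan2(y[1],y[0])))
go([*c,.2253],down(np.radians(-32.35)))
E
```

```text
(np.float64(207.28471096704484), np.float64(142.63101026472177)) [ 0.5167 -0.2161]
(np.float64(310.10467079347217), np.float64(143.9358469330332)) [ 0.6091 -0.2751]
(np.float64(303.6061299176578), np.float64(236.84080512351326)) [ 0.55   -0.3677]
(np.float64(210.78373015873015), np.float64(235.74652777777777)) [ 0.4576 -0.3086]
centre [ 0.5334 -0.2919] sides [np.float64(0.1097474881012913), np.float64(0.1095915575628724), np.float64(0.10983161308260433), np.float64(0.10971614847476875)]
57.40431086306819
-32.542074748703136
-122.53066965388379
147.41396968743547
tool y yaw -31.788122757998824
shift now-axes mm [ 0.2  1.5 22.3] turn deg [ 0.6 -0.1 -0. ] shift in target axes [ 0.2  1.7 22.3]
```

Request:
{"method": "arm_command", "body": {
  "plan": [
    [[0,0.0016,0.0223,0.8,0,0,0.085],[0,0,0,0,0,0,0.085],[0.035,0,0,0,0,0,0.085],[0.035,0,0,0,0,0,0.085],[0.035,0,0,0,0,0,0.085],[0,0,0,0,0,0,0.085]]
  ]
}}

```text
t: 3.2
tool_pos: [0.5363, -0.2943, 0.123]
tool_rot: [1.626, 0.867, -1.612]
contact_force: [-0.7, 1.0, -1.0]
opening: 0.0852
```

```bash
python3 - <<'E'
from m import *
go([.5334,-.2919,.072],down(np.radians(-32.55)))
E
```

```text
shift now-axes mm [51.  -4.4 -0.3] turn deg [-0.6 -0.1 -0.7] shift in target axes [51.  -3.8 -0.5]
```

Request:
{"method": "arm_command", "body": {
  "plan": [
    [[0.025,-0.0044,-0.0003,-0.6,0,-0.7,0.085],[0.025,0,0,0,0,0,0.085],[0,0,0,0,0,0,0.085]]
  ]
}}

```text
t: 3.45
tool_pos: [0.5345, -0.292, 0.075]
tool_rot: [1.619, 0.883, -1.613]
contact_force: [-1.4, 0.8, -0.9]
opening: 0.0854
```

```bash
python3 - <<'E'
from m import *
go([.5334,-.2919,.072],down(np.radians(-32.55)))
E
```

```text
shift now-axes mm [ 3.  -1.   0.5] turn deg [-0.2 -0.2 -0.1] shift in target axes [ 3.  -1.   0.5]
```

Good. Correct the last bit and close.

Request:
{"method": "arm_command", "body": {
  "plan": [
    [[0.003,-0.001,0.0005,-0.2,-0.2,-0.1,0.085],[0,0,0,0,0,0,0],[0,0,0,0,0,0,0],[0,0,0,0,0,0,0],[0,0,0,0,0,0,0],[0,0,0,0,0,0,0],[0,0,0,0,0,0,0],[0,0,0,0,0,0,0]]
  ],
  "squeeze": 70
}}

```text
t: 4.12
tool_pos: [0.5372, -0.294, 0.0831]
tool_rot: [1.615, 0.875, -1.609]
contact_force: [-0.3, -0.4, -6.0]
opening: 0.0231
```

```bash
python3 - <<'E'
from m import *
o=ctrl.get_obs();print(o['tool_pos'],o['contact_force'],o['wrist_torque'])
go([.5334,-.2919,.072],down(np.radians(-32.55)))
W=get_image('wrist');S=get_image('scene');C=cv2.resize(S[120:220,110:250],(704,503))
cv2.imwrite('pics/g1.png',np.hstack([cv2.resize(W[:, 100:400],(393,503)),C[:,150:550]])[:,:,::-1])
E
```

```text
[ 0.5372 -0.294   0.0831] [-0.296  -0.3837 -5.9721] [ 0.0447 -0.0097 -0.0147]
shift now-axes mm [11.1 -4.5  0.3] turn deg [-0.   0.1 -0.6] shift in target axes [11.1 -4.4  0.3]
```

View pics/g1.png

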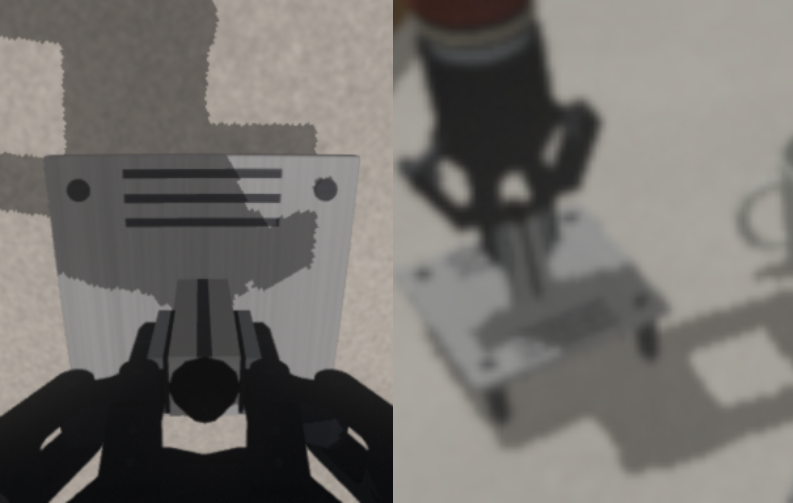

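Request:
{"method": "arm_command", "body": {
  "plan": [
    [[-0.036,0,0,0,0,-0.3,0],[-0.036,0,0,0,0,-0.3,0],[-0.036,0,0,0,0,0,0],[0,0,0,0,0,0,0]]
  ]
}}

```text
t: 4.55
tool_pos: [0.5328, -0.2908, 0.1856]
tool_rot: [1.611, 0.901, -1.627]
contact_force: [2.3, -1.5, -1.8]
opening: 0.023
```

```bash
cat >> m.py <<'E'
from scipy.optimize import brentq
def dots(guess,I,T,n=8):
    "two far plate dots -> plate z, pixel refine"
    g=255-cv2.GaussianBlur(cv2.cvtColor(I,7),(3,3),0).astype(float);px=[]
    for u,v in guess:
        for _ in range(3):
            u,v=int(round(u)),int(round(v));b=g[v-n:v+n+1,u-n:u+n+1];b=np.clip(b-np.median(b)-15,0,None);yy,xx=np.mgrid[v-n:v+n+1,u-n:u+n+1]
            u,v=(xx*b).sum()/b.sum(),(yy*b).sum()/b.sum()
        px.append((u,v))
    f=lambda z:np.linalg.norm(at_z('wrist',T,px[0],z)-at_z('wrist',T,px[1],z))-.11
    z=brentq(f,-.1,T[2,3]-.05);A,B=[at_z('wrist',T,p,z) for p in px]
    return px,A,B
def grip(guess):
    T=T_of('wrist');o=ctrl.get_obs();r=Rt();I=get_image('wrist');px,A,B=dots(guess,I,T)
    a,b=[r.inv().apply(p-o['tool_pos'])*1e3 for p in(A,B)]
    e=b-a; print('px',np.round(px,1),'tool frame dots mm',a.round(1),b.round(1),'yaw err deg about x',np.degrees(np.arctan2(e[2],e[1])))
    print('t',o['t'],'pos',o['tool_pos'],'F',o['contact_force'].round(1),'open',o['opening'])
E
python3 - <<'E'
from m import *
grip([(159.5,145),(348,144)])
go([.549,.005,.19],down(np.radians(9.7)))
E
```

```text
m.py:16: RuntimeWarning: invalid value encountered in scalar divide
  u,v=(xx*b).sum()/b.sum(),(yy*b).sum()/b.sum()
Traceback (most recent call last):
  File "m.py", line 22, in grip
    T=T_of('wrist');o=ctrl.get_obs();r=Rt();I=get_image('wrist');px,A,B=dots(guess,I,T)
                                                                        ~~~~^^^^^^^^^^^
  File "m.py", line 15, in dots
    u,v=int(round(u)),int(round(v));b=g[v-n:v+n+1,u-n:u+n+1];b=np.clip(b-np.median(b)-15,0,None);yy,xx=np.mgrid[v-n:v+n+1,u-n:u+n+1]
            ~~~~~^^^
ValueError: cannot convert float NaN to integer
```

```bash
python3 - <<'E'
from m import *
o=ctrl.get_obs();print(o['contact_force'],o['opening'])
save(get_image('wrist'),'w2.png')
E
```

```text
[-0.5864  0.1308 -6.0074] 0.02310455106529189
```

View pics/w2.png

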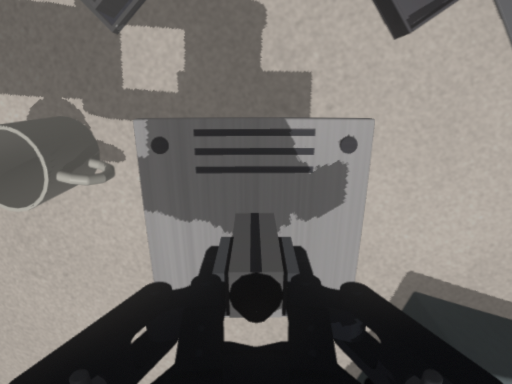

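Tier is held, dots at (159,145) and (348,144), unchanged in the grip (the tier already came up slightly during closing).

```bash
sed -i 's/np.median(b)-15/np.median(b)-6/; s/,n=8)/,n=12)/' m.py; python3 - <<'E'
from m import *
grip([(159.5,145),(348,144)])
go([.549,.005,.19],down(np.radians(9.7)))
E
```

```text
px [[159.6 144.9]
 [347.9 144.3]] tool frame dots mm [ 31.  -57.7 -53.7] [ 27.9  52.2 -54.6] yaw err deg about x -0.44352440979945207
t 4.65 pos [ 0.5297 -0.2887  0.1781] F [-0.5  0.7 -5.1] open 0.023147702981456922
shift now-axes mm [  -9.3 -141.1 -257.8] turn deg [-42.3  -0.7   1.8] shift in target axes [ -14.2   69.4 -285.3]
```

Request:
{"method": "arm_command", "body": {
  "plan": [
    [[-0.004,0,0,-7,0,0.6,0],[-0.004,0,0,-7,0,0.6,0],[-0.004,0,0,-7,0,0.3,0],[-0.004,0,0,-7,0,0,0],[-0.004,0,0,-7,0,0,0],[-0.004,0,0,-7,0,0,0],[-0.001,0.017,-0.03,0,0,0,0],[-0.001,0.017,-0.03,0,0,0,0],[-0.001,0.017,-0.03,0,0,0,0],[-0.001,0.017,-0.03,0,0,0,0],[0,0,0,0,0,0,0],[0,0,0,0,0,0,0]]
  ]
}}

```text
t: 5.7
tool_pos: [0.557, -0.144, 0.1635]
tool_rot: [1.079, 1.363, -1.089]
contact_force: [-0.3, 0.1, -5.6]
opening: 0.0232
```

```bash
python3 - <<'E'
from m import *
go([.577,-.158,.2],down(np.radians(9.7)))
T,I=look('base',['base','base_center'],'w3.png')
go([.577,-.158,.2],down(np.radians(9.7)));print(ctrl.get_obs()['tool_pos'])
E
```

```text
shift now-axes mm [-38.1  15.3  15.6] turn deg [ 0.8 -2.8  2.8] shift in target axes [-36.5  17.4  17.2]
base 0.87 [ 0.5516  0.0068 -0.0014] [288.  32.]
base 0.44 [ 0.7673  0.0084 -0.0055] [493.  79.]
base_center 0.95 [0.5466 0.0037 0.003 ] [282.  34.]
base_center 0.36 [ 0.7663  0.0073 -0.0033] [493.  80.]
shift now-axes mm [-37.   15.7  13.8] turn deg [ 0.6 -2.8  2.8] shift in target axes [-35.4  17.6  15.4]
[ 0.557  -0.1458  0.1646]
```

View pics/w3.png

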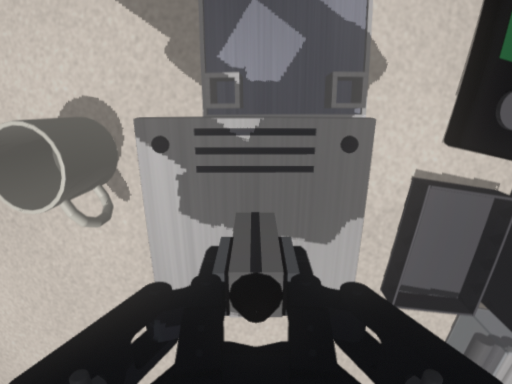

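View: the base's two near sockets are at (223,90) and (348,88), the held plate's dots at (160,145) and (349,144). The tool has sagged and tilted ~4°; I correct this first.

Request:
{"method": "arm_command", "body": {
  "plan": [
    [[-0.024,0.008,0.007,0.3,-1.4,1.4,0],[-0.024,0.008,0.007,0.3,-1.4,1.4,0],[-0.001,0,0,0,0,0,0]]
  ]
}}

```text
t: 6.1
tool_pos: [0.5774, -0.1618, 0.2141]
tool_rot: [1.086, 1.279, -1.087]
contact_force: [1.5, -0.9, -1.4]
opening: 0.0232
```

```bash
python3 - <<'E'
from m import *
for i in range(2): go([.577,-.158,.21],down(np.radians(9.7))); get_image('wrist')
E
```

```text
shift now-axes mm [ 4.1  0.2 -3.8] turn deg [-0.2  0.2 -0.1] shift in target axes [ 4.1  0.2 -3.8]
shift now-axes mm [ 2.9  0.9 -3.3] turn deg [-0.2  0.1  0. ] shift in target axes [ 2.9  0.9 -3.3]
```

```bash
python3 - <<'E'
from m import *
I=get_image('wrist');np.save('I4.npy',I);np.save('T4.npy',T_of('wrist'));o=ctrl.get_obs();print(o['tool_pos'],o['tool_rot'])
print([ (d['conf'],d['at']) for d in mark_of('wrist','base')][:1])
save(I,'w4.png',(170,0,420,170),3.2)
E
```

```text
[ 0.5744 -0.1599  0.2088] [ 1.0849  1.2899 -1.0897]
[(0.61, [0.0042, -0.1942, 0.3086])]
```

View pics/w4.png

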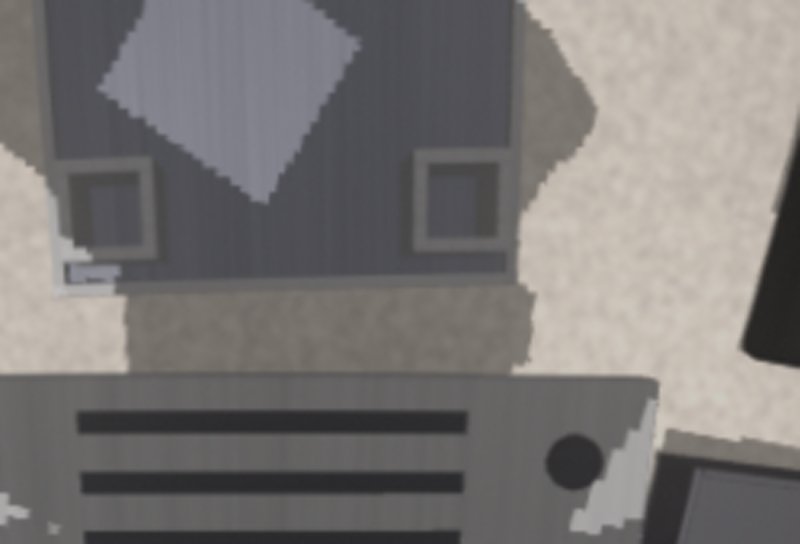

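```bash
cat >> m.py <<'E'
def dots_tool(I,guess):
    "dots in tool frame assuming the plate is square to the tool x axis"
    H=np.array(calibration('wrist')['hand_eye']);G=np.eye(4);G[:3,:3]=[[0,0,-1],[0,1,0],[1,0,0]] # z up frame
    px,A,B=dots(guess,I,np.array([[0,0,1,0],[0,1,0,0],[-1,0,0,0],[0,0,0,1.]])@H)
    f=lambda p:np.array([-p[2],p[1],p[0]]); return px,f(A),f(B)
E
python3 - <<'E'
from m import *
I=np.load('I4.npy');T=np.load('T4.npy')
o=ctrl.get_obs()
# dots
import m
try:
    px,a,b=dots_tool(I,[(159.5,145),(348,144)])
except Exception as e: print(e)
print(np.round(px,1),a*1e3,b*1e3,'yaw',np.degrees(np.arctan2((b-a)[2],(b-a)[1])))
r=R.from_rotvec([1.0849,1.2899,-1.0897]);p0=np.array([.5744,-.1599,.2088])
S=[at_z('wrist',T,p,.042) for p in((203.1,65.1),(314.2,62.2))]
print('sock',S,np.linalg.norm(S[1]-S[0]))
e=S[1]-S[0];print('yaw base',np.degrees(np.arctan2(e[1],e[0])))
n=np.array([-e[1],e[0],0])/np.linalg.norm(e)
C=(S[0]+S[1])/2+n*.055;print('base centre',C)
print('sock tool',[r.inv().apply(s-p0)*1e3 for s in S])
E
```

```text
[[160.5 143.2]
 [348.9 144. ]] [ 29.6219 -56.099  -55.6539] [ 29.6219  53.8999 -55.1686] yaw 0.2527963846395187
sock [array([ 0.5039, -0.059 ,  0.042 ]), array([ 0.6104, -0.0384,  0.042 ])] 0.10845998562662557
yaw base 10.913297222974593
base centre [0.5467 0.0053 0.042 ]
sock tool [array([ 167.4956,  -51.7878, -110.6465]), array([ 166.8033,   56.6368, -113.3272])]
```

```bash
python3 - <<'E'
from m import *
go([.548,.0055,.17],down(np.radians(11.1)))
E
```

```text
shift now-axes mm [  38.1    2.2 -166.8] turn deg [-1.6 -0.3  0.5] shift in target axes [  37.3    6.5 -166.8]
```

Request:
{"method": "arm_command", "body": {
  "plan": [
    [[0.004,0.001,-0.033,-0.4,-0.1,0.2,0],[0.004,0.001,-0.033,-0.4,-0.1,0.2,0],[0.004,0.001,-0.033,-0.4,0,0.1,0],[0.004,0.001,-0.033,-0.4,0,0,0],[0.003,0.001,-0.033,0,0,0,0],[0,0,0,0,0,0,0]]
  ]
}}

```text
t: 6.8
tool_pos: [0.5445, 0.0075, 0.1821]
tool_rot: [1.069, 1.301, -1.074]
contact_force: [0.6, 0.2, -4.2]
opening: 0.0235
```

```bash
cat > g.py <<'E'
import sys
from m import *
a=[float(v) for v in sys.argv[1:5]]
for i in range(2):
    go(a[:3],down(np.radians(a[3]))); get_image('wrist')
o=ctrl.get_obs();go(a[:3],down(np.radians(a[3])));print(o['t'],o['contact_force'].round(1),o['opening'])
E
python3 g.py .548 .0055 .17 11.1
```

```text
shift now-axes mm [12.   3.2  2.7] turn deg [-0.4 -0.3  0.5] shift in target axes [12.1  3.1  2.7]
shift now-axes mm [12.1  3.2  0.4] turn deg [-0.4 -0.1  0.5] shift in target axes [12.1  3.1  0.4]
shift now-axes mm [12.7  2.7 -1.4] turn deg [-0.5 -0.   0.4] shift in target axes [12.8  2.6 -1.3]
6.9 [ 0.9  0.7 -5.3] 0.02314452769529287
```

Request:
{"method": "arm_command", "body": {
  "plan": [
    [[0.02,0.0015,-0.0005,-0.5,0,0.4,0],[0.02,0.001,-0.0005,0,0,0,0],[0,0,0,0,0,0,0]]
  ]
}}

```text
t: 7.15
tool_pos: [0.5491, 0.0029, 0.143]
tool_rot: [1.066, 1.291, -1.064]
contact_force: [-1.8, 0.2, -5.1]
opening: 0.0227
```

```bash
python3 g.py .548 .0055 .133 11.1; python3 - <<'E'
from m import *
S=get_image('scene');save(S,'s5.png',(200,160,300,260),6);
E
```

```text
shift now-axes mm [10.  -0.6 -2.8] turn deg [-0.   0.1 -0.2] shift in target axes [10.  -0.6 -2.8]
shift now-axes mm [11.7 -1.3 -3.2] turn deg [-0.   0.1 -0.2] shift in target axes [11.7 -1.2 -3.2]
shift now-axes mm [13.3 -2.4 -3.5] turn deg [-0.   0.2 -0.4] shift in target axes [13.4 -2.3 -3.4]
7.25 [ 0.6  0.3 -4.1] 0.02323413076014994
```

View pics/s5.png

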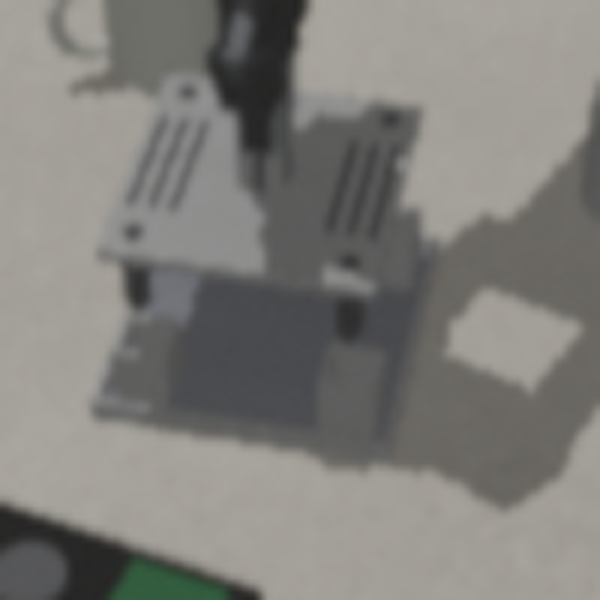

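Posts hover right above the near sockets, slightly to the left (consistent with the reported 3–4 mm offset). Correct and lower.

Request:
{"method": "arm_command", "body": {
  "plan": [
    [[0.004,-0.0024,-0.0035,0,0.2,-0.4,0],[0,0,0,0,0,0,0],[0,0,0,0,0,0,0]]
  ]
}}

```text
t: 7.55
tool_pos: [0.5508, 0.0043, 0.1473]
tool_rot: [1.07, 1.287, -1.063]
contact_force: [0.8, -0.3, -4.0]
opening: 0.0229
```

```bash
python3 g.py .548 .0055 .12 11.1; python3 - <<'E'
from m import *
# expected px of the two visible feet & socket mouths (scene)
T=T_of('scene')
for s in((1,1),(1,-1)):
    for z in(.042,):
        c,d=np.cos(np.radians(10.9)),np.sin(np.radians(10.9));x,y=.055*s[0],.055*s[1]
        print(s,((proj('scene',T,[.5475+c*x-d*y,.0055+d*x+c*y,z])-[200,160])*6).round())
E
```

```text
shift now-axes mm [27.2 -2.7 -1.8] turn deg [-0.2  0.1 -0.4] shift in target axes [27.3 -2.5 -1.7]
shift now-axes mm [27.2 -2.7 -1.7] turn deg [-0.2  0.1 -0.4] shift in target axes [27.3 -2.4 -1.7]
shift now-axes mm [27.  -2.5 -1.6] turn deg [-0.1  0.1 -0.4] shift in target axes [27.  -2.3 -1.6]
7.65 [-0.1  0.6 -4.8] 0.023157751310057432
(1, 1) [352. 361.]
(1, -1) [145. 329.]
```

Request:
{"method": "arm_command", "body": {
  "plan": [
    [[0.018,-0.003,-0.002,0,0.1,-0.5,0],[0.002,-0.0005,0,0,0,0,0]]
  ]
}}

```text
t: 7.82
tool_pos: [0.5477, 0.0057, 0.1273]
tool_rot: [1.067, 1.292, -1.067]
contact_force: [-1.9, 0.3, -6.2]
opening: 0.0232
```

```bash
python3 g.py .548 .0055 .12 11.1
```

```text
shift now-axes mm [7.3 0.2 0.2] turn deg [-0.2  0.1 -0. ] shift in target axes [7.3 0.3 0.2]
shift now-axes mm [ 8.7 -0.7 -0.2] turn deg [-0.1  0.1 -0.2] shift in target axes [ 8.7 -0.7 -0.2]
shift now-axes mm [ 9.7 -1.4 -0.4] turn deg [-0.1  0.1 -0.3] shift in target axes [ 9.7 -1.3 -0.4]
7.9167 [-0.3  0.2 -4.7] 0.023340067656687887
```

Request:
{"method": "arm_command", "body": {
  "plan": [
    [[0.014,-0.0017,-0.0004,0,0.1,-0.3,0],[0.013,-0.0005,0,0,0,-0.2,0]]
  ]
}}

```text
t: 8.08
tool_pos: [0.5497, 0.005, 0.1046]
tool_rot: [1.066, 1.29, -1.067]
contact_force: [-0.3, -0.0, -5.0]
opening: 0.0231
```

```bash
python3 g.py .548 .0055 .0885 11.1
```

```text
shift now-axes mm [16.1 -1.6 -0.8] turn deg [-0.1  0.2 -0.1] shift in target axes [16.1 -1.6 -0.8]
shift now-axes mm [13.1 -0.1 -0.4] turn deg [-0.1  0.1  0.1] shift in target axes [13.1 -0.1 -0.4]
shift now-axes mm [13.7  0.2 -0.2] turn deg [-0.1  0.1  0.2] shift in target axes [13.7  0.2 -0.2]
8.1833 [-0.2 -0.1 -5.8] 0.022969459890045753
```

Feet are ~23 mm inside the sockets without side force. Continue down.

Request:
{"method": "arm_command", "body": {
  "plan": [
    [[0.009,0,0,0,0,0.1,0],[0.006,0,0,0,0,0,0],[0.003,0,0,0,0,0,0]]
  ]
}}

```text
t: 8.43
tool_pos: [0.5488, 0.005, 0.088]
tool_rot: [1.064, 1.295, -1.069]
contact_force: [-17.0, 1.8, 30.1]
opening: 0.0236
```

```bash
python3 g.py .548 .0055 .0885 11.1
```

```text
shift now-axes mm [-0.5 -0.7 -0.6] turn deg [-0.1  0.1  0.1] shift in target axes [-0.5 -0.7 -0.6]
shift now-axes mm [-0.4 -1.1 -0.7] turn deg [-0.1  0.1  0.1] shift in target axes [-0.4 -1.1 -0.7]
shift now-axes mm [-0.4 -1.5 -0.8] turn deg [-0.1  0.1 -0. ] shift in target axes [-0.4 -1.5 -0.8]
8.5333 [-8.7  1.4 10.4] 0.022951555538674975
```

Request:
{"method": "arm_command", "body": {
  "plan": [
    [[0,0,0,0,0,0,0.085],[0,0,0,0,0,0,0.085],[0,0,0,0,0,0,0.085],[0,0,0,0,0,0,0.085],[0,0,0,0,0,0,0.085],[-0.036,0,0,0,0,0,0.085],[-0.036,0,0,0,0,0,0.085],[-0.036,0,0,0,0,0,0.085],[-0.036,0,0,0,0,0,0.085],[0,0,0,0,0,0,0.085]]
  ]
}}

```text
t: 9.37
tool_pos: [0.5495, 0.0052, 0.2365]
tool_rot: [1.065, 1.293, -1.068]
contact_force: [0.6, -0.6, 1.5]
opening: 0.0851
```

```bash
python3 - <<'E'
from m import *
T,I=look('tier',['tier_plate','post_tip'])
T=T_of('wrist');o=ctrl.get_obs();I=get_image('wrist');np.save('I6.npy',I);np.save('T6.npy',T);print(o['tool_pos'])
S=get_image('scene');C=cv2.resize(S[150:250,200:300],(384,384))
cv2.imwrite('pics/r6.png',np.hstack([I[:,100:412],C])[:,:,::-1])
T2=T_of('scene')
for th in('tier_plate','post_tip','tier'):
  for d in mark_of('scene',th)[:1]: print(th,d['conf'],w(T2,d['at']))
E
```

```text
tier_plate 0.6 [0.5469 0.0041 0.0577] [254. 172.]
post_tip 0.96 [0.5498 0.0029 0.1315] [256. 195.]
[0.5457 0.0057 0.2276]
tier_plate 0.56 [0.5489 0.0073 0.0609]
post_tip 0.85 [0.5468 0.0047 0.1325]
tier 0.66 [0.5521 0.0006 0.0084]
```

View pics/r6.png

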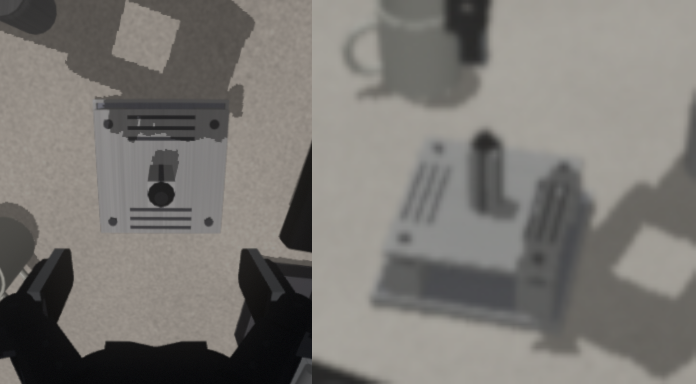

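Tier is seated: plate level, plate measured at z≈0.058–0.061 (needed 0.059), tip ≈0.132, posts inside the sockets. Next I need an arm model to plan the inversion, so I gather joint data on the way up.

```bash
cat > log.py <<'E'
from m import *
import json
o=ctrl.get_obs();open('log.txt','a').write(json.dumps([list(map(float,o[k])) for k in('q','tool_pos','tool_rot')])+'\n')
print(o['t'],o['q'].round(3),o['tool_pos'].round(4),Rt().as_matrix().round(3).tolist(),o['contact_force'].round(1),o['opening'])
E
python3 log.py; python3 - <<'E'
from m import *
I=np.load('I6.npy');T=np.load('T6.npy');g=255-cv2.GaussianBlur(cv2.cvtColor(I,7),(3,3),0).astype(float);P=[]
for u,v in [(208,124),(314,124),(308,222),(212,221)]:
    for _ in range(2):
        u,v=int(round(u)),int(round(v));b=g[v-6:v+7,u-6:u+7];b=np.clip(b-np.median(b)-8,0,None);yy,xx=np.mgrid[v-6:v+7,u-6:u+7];u,v=(xx*b).sum()/b.sum(),(yy*b).sum()/b.sum()
    P.append(at_z('wrist',T,(u,v),.059)[:2])
P=np.array(P);print(P.mean(0),[np.linalg.norm(P[i]-P[i-1]) for i in range(4)]);e=P[1]-P[0];print(np.degrees(np.arctan2(e[1],e[0])))
E
```

```text
9.7667 [-0.125 -0.124  1.795 -0.002  1.488 -0.317] [0.5447 0.0057 0.2256] [[-0.017, 0.982, 0.19], [0.0, 0.19, -0.982], [-1.0, -0.017, -0.004]] [ 0.1 -0.2 -1.1] 0.08519558435342346
[0.5488 0.0057] [np.float64(0.10949574443005326), np.float64(0.10811348003905155), np.float64(0.10927284453188682), np.float64(0.10967664591317398)]
10.903630003342577
```

Request:
{"method": "arm_command", "body": {
  "plan": [
    [[-0.03,0,0,0,0,7,0.085],[-0.03,0,0,0,0,7,0.085],[-0.03,0,0,0,0,7,0.085],[-0.03,0,0,0,0,7,0.085],[0,0,0,0,7,7,0.085],[0,0,0,0,7,0,0.085],[0,0,0,0,7,0,0.085],[0,0,0,0,0,0,0.085]]
  ]
}}

```text
t: 10.43
tool_pos: [0.523, 0.0048, 0.3348]
tool_rot: [1.469, 1.184, -0.407]
contact_force: [-0.6, 0.1, -0.5]
opening: 0.0849
```

```bash
python3 log.py
```

```text
10.4333 [-0.46  -0.494  2.003  0.626  1.426 -0.778] [0.523  0.0048 0.3348] [[0.431, 0.828, 0.357], [0.434, 0.157, -0.887], [-0.791, 0.538, -0.292]] [-0.6  0.1 -0.5] 0.08485159741434756
```

```bash
cat > kin.py <<'E'
from m import *
import json
from scipy.optimize import least_squares
D=[([-1.278,.053,1.613,0,1.476,-.119],[.25,-.573,.231],[1.995,.417,-1.995])]+[json.loads(l) for l in open('log.txt')]
r_=lambda ax,a:R.from_euler(ax,a)
C=R.from_matrix(np.c_[[0,0,1.],[1.,0,0],[0,1,0]].reshape(3,3)) # tool x=flange z, y=flange x, z=flange y
def fk(q,p,s4=1,s6=1):
    a1,s,h,L2,L3,e,d=p[:7];A=r_('z',q[0]);B=r_('y',q[1]+q[2])
    W=A.apply([a1,s,h]+r_('y',q[1]).apply([0,0,L2])+B.apply([e,0,L3]))
    O=A*B*r_('z',s4*q[3])*r_('y',q[4])*r_('z',s6*q[5])*C
    return W+O.apply([d,0,0]),O
def fit():
    f=lambda p:np.concatenate([fk(q,p)[0]-x for q,x,_ in D]+[.01*(np.array(p)-[0,.07,.3,.4,.4,0,.25])])
    return least_squares(f,[0,.07,.3,.4,.4,0,.25])
if __name__=='__main__':
    for s4 in(1,-1):
        for s6 in(1,-1): print(s4,s6,[np.degrees((R.from_rotvec(v).inv()*fk(q,np.zeros(7),s4,s6)[1]).as_rotvec()).round(1).tolist() for q,x,v in D])
    r=fit();print(r.x,[ (fk(q,r.x)[0]-x).round(4).tolist() for q,x,_ in D])
E
python3 kin.py
```

```text
1 1 [[180.0, 0.0, 0.0], [-180.0, 0.0, -0.0], [-180.0, 0.0, 0.0]]
1 -1 [[-166.4, -0.0, -0.0], [-143.7, 0.0, -0.0], [-90.9, 0.0, -0.0]]
-1 1 [[180.0, 0.0, 0.0], [-180.0, -0.1, 0.3], [138.5, -69.6, 70.6]]
-1 -1 [[-166.4, -0.0, -0.0], [-143.7, 0.0, 0.3], [-87.9, 0.0, -80.1]]
[0.0017 0.0741 0.2361 0.4259 0.6081 0.0931 0.2799] [[0.0, 0.0002, 0.0001], [0.0002, -0.0002, 0.0], [0.0, 0.0001, -0.0001]]
```

```bash
sed -i 's/\[1.,0,0\],\[0,1,0\]\]/[-1.,0,0],[0,-1.,0]]/' kin.py; sed -i 's/^if __name__/LO=np.array([-3.01,-1.01,.06,-1.02,.09,-3.14]);HI=np.array([3.01,2.22,2.58,4.17,2.62,3.14])\ndef ik(pos,rot,p,q0):\n    f=lambda q:np.concatenate([(fk(q,p)[0]-pos)*5,(rot.inv()*fk(q,p)[1]).as_rotvec()])\n    s=least_squares(f,np.clip(q0,LO+.01,HI-.01),bounds=(LO,HI));return s.x,np.abs(s.fun).max()\n&/' kin.py
cat > plan.py <<'E'
from kin import *
p=fit().x;rng=np.random.default_rng(0)
def sols(pos,rot,n=25):
    S=[]
    for _ in range(n):
        q,e=ik(pos,rot,p,LO+(HI-LO)*rng.random(6))
        if e<2e-3 and not any(np.abs(q-k).max()<.05 for k in S): S.append(q)
    return S
print(p,[np.degrees((R.from_rotvec(v).inv()*fk(q,p)[1]).magnitude()).round(2) for q,x,v in D])
print('grasp'); m=np.radians(121.5)
for s in(1,-1):
    for q in sols([.54,.265,.061],down(m+s*np.pi/2)): print('z along mouth' if s==1 else 'opposite',q.round(2))
for s in(1,-1):
    for a in range(-180,180,20):
        x=np.array([np.cos(np.radians(a)),np.sin(np.radians(a)),0]);z=np.array([0,0,-s]);rot=R.from_matrix(np.c_[x,np.cross(z,x),z])
        for q in sols(np.array([.549,.005,.124])+.019*x,rot,10):
            print('A' if s==1 else 'B',a,q.round(2),'margin',np.minimum(q-LO,HI-q).min().round(2))
E
python3 plan.py
```

```text
[0.0017 0.0741 0.2361 0.4259 0.6081 0.0931 0.2799] [np.float64(0.02), np.float64(0.0), np.float64(0.0)]
grasp
z along mouth [ 0.33  0.16  1.8  -0.    1.18  2.92]
opposite [ 0.33  0.16  1.8   0.    1.18 -0.22]
A -180 [-0.09  0.87  1.23 -0.17  2.61 -1.72] margin 0.01
A -160 [ 0.03  0.85  1.26 -0.58  2.52 -2.06] margin 0.1
A -140 [ 0.13  0.8   1.35 -0.86  2.36 -2.26] margin 0.16
A -20 [ 0.07  0.02  2.46  3.65  0.98 -1.87] margin 0.12
A 0 [-0.24 -0.05  2.53  2.84  0.93 -1.39] margin 0.05
A 20 [-0.51  0.02  2.47  2.17  1.16 -1.04] margin 0.11
A 40 [-0.63  0.16  2.3   1.76  1.42 -0.91] margin 0.28
A 60 [-0.64  0.32  2.1   1.48  1.65 -0.85] margin 0.48
A 80 [-0.6   0.46  1.89  1.27  1.87 -0.82] margin 0.69
A 100 [-0.52  0.59  1.69  1.08  2.08 -0.84] margin 0.54
A 120 [-0.42  0.7   1.5   0.89  2.28 -0.9 ] margin 0.34
A 140 [-0.31  0.79  1.36  0.64  2.46 -1.05] margin 0.16
A 160 [-0.2   0.85  1.26  0.29  2.58 -1.33] margin 0.04
B -180 [-0.09  0.87  1.23 -0.17  2.61  1.43] margin 0.01
B -160 [ 0.03  0.85  1.26 -0.58  2.52  1.08] margin 0.1
B -140 [ 0.13  0.8   1.35 -0.86  2.36  0.88] margin 0.16
B -20 [0.07 0.02 2.46 3.65 0.98 1.27] margin 0.12
B 0 [-0.24 -0.05  2.53  2.84  0.93  1.76] margin 0.05
B 20 [-0.51  0.02  2.47  2.17  1.16  2.1 ] margin 0.11
B 40 [-0.63  0.16  2.3   1.76  1.42  2.23] margin 0.28
B 60 [-0.64  0.32  2.1   1.48  1.65  2.29] margin 0.48
B 80 [-0.6   0.46  1.89  1.27  1.87  2.32] margin 0.69
B 100 [-0.52  0.59  1.69  1.08  2.08  2.31] margin 0.54
B 120 [-0.42  0.7   1.5   0.89  2.28  2.24] margin 0.34
B 140 [-0.31  0.79  1.36  0.64  2.46  2.09] margin 0.16
B 160 [-0.2   0.85  1.26  0.29  2.58  1.82] margin 0.04
```

Best final pose: tool horizontal pointing +y (gripper on the right), tool z down, so that the mouth must lie on the tool's +z side at the grasp (ψ≈−148°, q6≈2.9).

```bash
python3 - <<'E'
from kin import *
go([.53,.03,.30],down(np.radians(11)))
T=T_of('top');get_image('top')
for th in('housing','housing_mouth','cradle'):
    for d in mark_of('top',th)[:1]: print(th,d['conf'],w(T,d['at']))
E
```

```text
shift now-axes mm [41.5 -9.  -9.7] turn deg [  5.5 -19.6 -32.2] shift in target axes [ 34.8  11.7 -23.4]
housing 0.79 [0.5673 0.2306 0.0823]
housing_mouth 0.82 [0.5113 0.3152 0.0795]
cradle 0.52 [ 0.534   0.2737 -0.0016]
```

Request:
{"method": "arm_command", "body": {
  "plan": [
    [[0,0,0,0.9,-3.3,-5.4,0.085],[0,0,0,0.9,-3.3,-5.4,0.085],[0,0,0,0.9,-3.3,-5.4,0.085],[0,0,0,0.9,-3.3,-5.4,0.085],[0,0,0,0.9,-3.3,-5.4,0.085],[0,0,0,0.9,-3.3,-5.4,0.085],[0,0,0,7,0,0,0.085],[0,0,0,7,0,0,0.085],[0,0,0,7,0,0,0.085],[0,0,0,7,0,0,0.085],[0,0,0,7,0,0,0.085],[0,0,0,7,0,0,0.085],[0,0,0,7,0,0,0.085],[0,0,0,7,0,0,0.085],[0,0,0,7,0,0,0.085],[0,0,0,7,0,0,0.085],[0,0,0,7,0,0,0.085],[0,0,0,7,0,0,0.085],[0,0,0,7,0,0,0.085],[0,0,0,7,0,0,0.085]]
  ]
}}

```text
t: 12.3
tool_pos: [0.527, 0.0348, 0.3435]
tool_rot: [2.195, -0.047, -2.173]
contact_force: [-0.6, 0.6, 0.2]
opening: 0.0847
```

```bash
python3 log.py;python3 - <<'E'
from m import *
go([.54,.265,.24],down(np.radians(-148.5)))
E
```

```text
12.3 [-0.044 -0.225  1.691 -0.058  1.663  1.505] [0.527  0.0348 0.3435] [[0.011, 0.016, -1.0], [-0.058, -0.998, -0.016], [-0.998, 0.059, -0.01]] [-0.6  0.6  0.2] 0.0847416256967017
shift now-axes mm [  90.  -235.7  -15.7] turn deg [59.4 -2.2 -2.8] shift in target axes [ 103.5 -131.4  189.5]
```

Request:
{"method": "arm_command", "body": {
  "plan": [
    [[0,0,0,7,-0.4,-0.5,0.085],[0,0,0,7,-0.4,-0.5,0.085],[0,0,0,7,-0.4,-0.5,0.085],[0,0,0,7,-0.3,-0.4,0.085],[0,0,0,7,-0.2,-0.3,0.085],[0,0,0,7,-0.2,-0.3,0.085],[0,0,0,7,0,0,0.085],[0,0,0,7,0,0,0.085],[0.013,-0.0188,0.027,0.4,0,0,0.085],[0.013,-0.0188,0.027,0.4,0,0,0.085],[0.013,-0.0188,0.027,0.4,0,0,0.085],[0.013,-0.0188,0.027,0.4,0,0,0.085],[0.013,-0.0188,0.027,0.4,0,0,0.085],[0.013,-0.0188,0.027,0.4,0,0,0.085],[0.013,-0.0188,0.027,0.4,0,0,0.085],[0,0,0,0,0,0,0.085]]
  ]
}}

```text
t: 13.63
tool_pos: [0.5386, 0.2946, 0.2532]
tool_rot: [-1.629, 0.907, 1.564]
contact_force: [-0.7, -0.8, -0.6]
opening: 0.085
```

```bash
python3 log.py;python3 - <<'E'
from m import *
go([.54,.265,.24],down(np.radians(-148.5)))
T,I=look('h',['housing','housing_mouth','cradle'],'w7.png')
T=T_of('wrist');I=get_image('wrist')
for d in cut_out('wrist','housing')[:1]:
    c=max(cv2.findContours(d['mask'].astype(np.uint8),0,1)[0],key=cv2.contourArea)
    P=np.array([at_z('wrist',T,q[0],.08)[:2] for q in c],np.float32);print(d['conf'],cv2.minAreaRect(P))
go([.54,.265,.24],down(np.radians(-148.5)))
E
```

```text
13.6333 [ 0.393  0.005  1.626 -0.031  1.492  2.996] [0.5386 0.2946 0.2532] [[0.029, -0.857, -0.515], [-0.021, -0.515, 0.857], [-0.999, -0.014, -0.033]] [-0.7 -0.8 -0.6] 0.08502155471891237
shift now-axes mm [ 13.8  14.3 -25.7] turn deg [-0.5 -1.9  0.8] shift in target axes [ 13.2  14.3 -26. ]
housing 0.6 [0.5658 0.2285 0.0824] [268. 110.]
housing_mouth 0.77 [0.5079 0.3212 0.0775] [269. 208.]
0.92 ((0.5354090929031372, 0.275231271982193), (0.05305962264537811, 0.12084664404392242), 31.097021102905273)
shift now-axes mm [ 18.8  13.6 -18.6] turn deg [-0.9 -2.1  1.1] shift in target axes [ 18.4  13.6 -19.1]
```

View pics/w7.png

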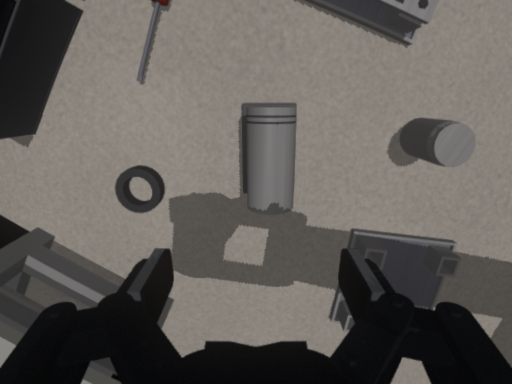

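The housing is seen from above: grooved closed end at (269,107), mouth at (270,208), i.e. toward tool +z as wanted; canister at (440,142) clear. Go down in stages.

```bash
python3 g.py .541 .2647 .13 -148.7
```

```text
shift now-axes mm [128.7  15.1 -15.5] turn deg [-0.7 -2.1  1.1] shift in target axes [128.4  12.8 -19.9]
shift now-axes mm [128.7  15.  -15.3] turn deg [-0.8 -2.1  1.1] shift in target axes [128.4  12.8 -19.7]
shift now-axes mm [128.5  14.9 -15.2] turn deg [-0.8 -2.   1.1] shift in target axes [128.2  12.7 -19.5]
14.0333 [-0.  -0.1  0.2] 0.08498378559108284
```

Request:
{"method": "arm_command", "body": {
  "plan": [
    [[0.0,0.013,-0.019,-0.8,-2,1.1,0.085],[0.036,0,0,0,0,0,0.085],[0.036,0,0,0,0,0,0.085],[0.03,0,0,0,0,0,0.085],[0.01,0,0,0,0,0,0.085],[0,0,0,0,0,0,0.085]]
  ]
}}

```text
t: 14.53
tool_pos: [0.5462, 0.2602, 0.1519]
tool_rot: [-1.601, 0.892, 1.581]
contact_force: [-0.1, 0.7, 0.4]
opening: 0.0849
```

```bash
python3 g.py .541 .2647 .056 -148.7
```

```text
shift now-axes mm [95.8  3.6  6.9] turn deg [-0.4 -0.2  0.9] shift in target axes [95.9  2.1  6.5]
shift now-axes mm [96.7  3.9  6.9] turn deg [-0.4 -0.2  0.9] shift in target axes [96.8  2.3  6.6]
shift now-axes mm [98.4  5.3  6.9] turn deg [-0.4 -0.2  1.1] shift in target axes [98.5  3.4  6.5]
14.6333 [-0.3 -0.2  1. ] 0.08511010307130984
```

Request:
{"method": "arm_command", "body": {
  "plan": [
    [[0.032,0.003,0.0065,-0.4,-0.2,1.1,0.085],[0.032,0.001,0,0,0,0.2,0.085],[0.032,0.001,0,0,0,0.2,0.085],[0.003,0,0,0,0,0,0.085]]
  ]
}}

```text
t: 14.97
tool_pos: [0.5507, 0.2675, 0.0684]
tool_rot: [-1.609, 0.886, 1.583]
contact_force: [-1.6, -0.6, -1.9]
opening: 0.0845
```

```bash
python3 g.py .541 .2647 .056 -148.7
```

```text
shift now-axes mm [12.2 10.   2.7] turn deg [-0.  -0.4  1. ] shift in target axes [12.4  9.8  2.6]
shift now-axes mm [15.1 12.1  3.1] turn deg [-0.  -0.4  1.2] shift in target axes [15.3 11.7  3. ]
shift now-axes mm [17.3 13.6  3.5] turn deg [-0.  -0.5  1.4] shift in target axes [17.7 13.2  3.3]
15.0667 [ 0.2 -0.1  0.3] 0.08492102456109518
```

Request:
{"method": "arm_command", "body": {
  "plan": [
    [[0.0,0.0132,0.0033,0,-0.5,1.4,0.085],[0.0,0,0,0,0,0,0.085]]
  ]
}}

```text
t: 15.23
tool_pos: [0.5433, 0.2656, 0.0794]
tool_rot: [-1.601, 0.893, 1.595]
contact_force: [-1.0, -0.7, 0.1]
opening: 0.0854
```

```bash
python3 g.py .541 .2647 .056 -148.7
```

```text
shift now-axes mm [23.3  2.6  0.4] turn deg [ 0.  -0.   0.4] shift in target axes [23.4  2.5  0.4]
shift now-axes mm [24.5  4.3  0.9] turn deg [ 0.  -0.1  0.6] shift in target axes [24.5  4.1  0.9]
shift now-axes mm [24.1  4.5  1. ] turn deg [-0.  -0.1  0.6] shift in target axes [24.2  4.2  0.9]
15.3333 [-0.   0.9 -1. ] 0.08458280200957305
```

Request:
{"method": "arm_command", "body": {
  "plan": [
    [[0.013,0.005,0.001,0,-0.1,0.6,0.085],[0.013,0.001,0,0,0,0.1,0.085],[0.002,0.001,0,0,0,0.1,0.085]]
  ]
}}

```text
t: 15.58
tool_pos: [0.541, 0.2641, 0.0548]
tool_rot: [-1.601, 0.896, 1.596]
contact_force: [-0.2, -0.3, -0.1]
opening: 0.0848
```

```bash
python3 g.py .541 .2647 .056 -148.7
```

```text
shift now-axes mm [-1.2 -0.3  0.5] turn deg [-0.  -0.1  0.2] shift in target axes [-1.2 -0.3  0.5]
shift now-axes mm [-1.2 -0.5  0.5] turn deg [-0.  -0.1  0.2] shift in target axes [-1.2 -0.5  0.5]
shift now-axes mm [-0.5 -0.1  0.5] turn deg [-0.  -0.1  0.2] shift in target axes [-0.5 -0.1  0.5]
15.6833 [-0.   0.6 -0. ] 0.08487056634674367
```

Request:
{"method": "arm_command", "body": {
  "plan": [
    [[0,0,0,0,0,0,0.06],[0,0,0,0,0,0,0.06]]
  ],
  "squeeze": 50
}}

```text
t: 15.85
tool_pos: [0.541, 0.2641, 0.0549]
tool_rot: [-1.601, 0.897, 1.596]
contact_force: [0.4, -0.6, -0.4]
opening: 0.0637
```

```bash
python3 g.py .541 .2647 .056 -148.7
```

```text
shift now-axes mm [-1.1 -0.3  0.5] turn deg [-0.  -0.1  0.2] shift in target axes [-1.1 -0.3  0.5]
shift now-axes mm [-1.  -0.2  0.5] turn deg [-0.  -0.1  0.2] shift in target axes [-1.  -0.2  0.5]
shift now-axes mm [-0.8 -0.   0.6] turn deg [-0.  -0.1  0.2] shift in target axes [-0.8 -0.   0.6]
15.95 [ 0.3  0.1 -0. ] 0.06042354457397545
```

No drift. Close fully.

Request:
{"method": "arm_command", "body": {
  "plan": [
    [[0,0,0,0,0,0,0.03],[0,0,0,0,0,0,0.03],[0,0,0,0,0,0,0.03],[0,0,0,0,0,0,0.03]]
  ],
  "squeeze": 60
}}

```text
t: 16.28
tool_pos: [0.5414, 0.2643, 0.0559]
tool_rot: [-1.601, 0.897, 1.596]
contact_force: [-0.5, -0.3, 0.2]
opening: 0.0507
```

```bash
python3 g.py .541 .2647 .056 -148.7
```

```text
shift now-axes mm [-0.1  0.1  0.6] turn deg [-0.  -0.1  0.2] shift in target axes [-0.1  0.1  0.6]
shift now-axes mm [-0.1  0.1  0.6] turn deg [-0.  -0.1  0.2] shift in target axes [-0.1  0.1  0.6]
shift now-axes mm [-0.1  0.1  0.6] turn deg [-0.  -0.1  0.2] shift in target axes [-0.1  0.1  0.6]
16.3833 [-0.6 -0.1 -0.4] 0.05113445490200108
```

Request:
{"method": "arm_command", "body": {
  "plan": [
    [[-0.02,0,0,0,0,0,0.03],[-0.036,0,0,0,0,0,0.03],[-0.036,0,0,0,0,0,0.03],[-0.036,0,0,0,0,0,0.03],[-0.036,0,0,0,0,0,0.03],[-0.036,0,0,0,0,0,0.03],[-0.036,0,0,0,0,0,0.03],[0,0,0,0,0,0,0.03]]
  ]
}}

```text
t: 17.05
tool_pos: [0.5362, 0.2626, 0.2914]
tool_rot: [-1.593, 0.911, 1.611]
contact_force: [0.2, 0.7, -0.1]
opening: 0.0511
```

```bash
python3 log.py; cat > sim.py <<'E'
# simulate rows on the model: joint limits and speeds
import sys
from kin import *
p=fit().x
def sim(rows):
    o=ctrl.get_obs();q=o['q'].copy();P=o['tool_pos'].copy();r=Rt();mn=9;mx=0
    for w_ in rows:
        P=P+r.apply(w_[:3]);r=r*R.from_rotvec(np.radians(w_[3:6]));qn,e=ik(P,r,p,q)
        mx=max(mx,(np.abs(qn-q)*12/np.array([2.57,2.57,3.14,3.14,3.14,3.14])).max());q=qn;mn=min(mn,np.minimum(q-LO,HI-q).min())
        if e>3e-3: print('unreach',e)
    print('end q',q.round(2),'pos',P.round(4),'min margin',mn.round(2),'max speed frac',mx.round(2));return q
E
python3 - <<'E'
from sim import *
m=lambda n,*r:[list(r)]*n
sim(m(21,0,0,0,-7,0,0)+m(1,0,0,0,-1.5,0,0))
o=ctrl.get_obs()
# full path: yaw with travel, then pitch
print('to over-tier'); go([.549,-.02,.30],down(0))
sim(m(21,0,0,0,-7.06,0,0)+m(8,0,0,.036,0,0,0)+m(13,0,0,0,0,6.92,0))
E
```

```text
17.05 [ 0.331 -0.032  1.599  0.     1.59   2.926] [0.5362 0.2626 0.2914] [[-0.014, -0.854, -0.519], [-0.005, -0.519, 0.854], [-1.0, 0.015, 0.003]] [ 0.2  0.7 -0.1] 0.051141105134339435
end q [ 0.33 -0.03  1.6   0.    1.59  0.33] pos [0.5362 0.2626 0.2914] min margin 0.34 max speed frac 0.47
to over-tier
shift now-axes mm [  -7.4  136.  -248.1] turn deg [-148.7    1.1   -0.1] shift in target axes [ -8.6  12.8 282.6]
end q [-0.64  0.25  1.78  1.25  2.13 -0.54] pos [ 0.534  -0.0254  0.2928] min margin 0.34 max speed frac 0.47
```

Request:
{"method": "arm_command", "body": {
  "plan": [
    [[0,0,0,-7,0,0,0.03],[0,0,0,-7,0,0,0.03],[0,0,0,-7,0,0,0.03],[0,0,0,-7,0,0,0.03],[0,0,0,-7,0,0,0.03],[0,0,0,-7,0,0,0.03],[0,0,0,-7,0,0,0.03],[0,0,0,-7,0,0,0.03],[0,0,0,-7,0,0,0.03],[0,0,0,-7,0,0,0.03],[0,0,0,-7,0,0,0.03],[0,0,0,-7,0,0,0.03],[0,0,0,-7,0,0,0.03],[0,0,0,-7,0,0,0.03],[0,0,0,-7,0,0,0.03],[0,0,0,-7,0,0,0.03],[0,0,0,-7,0,0,0.03],[0,0,0,-7,0,0,0.03],[0,0,0,-7,0,0,0.03],[0,0,0,-7,0,0,0.03]]
  ]
}}

```text
t: 18.72
tool_pos: [0.5305, 0.2608, 0.2655]
tool_rot: [1.25, 1.18, -1.31]
contact_force: [1.1, 0.1, -2.6]
opening: 0.0508
```

```bash
python3 - <<'E'
from m import *
o=ctrl.get_obs();T=T_of('wrist');get_image('wrist');r=Rt()
print(o['contact_force'].round(1))
for th in('housing','housing_mouth'):
    for d in mark_of('wrist',th)[:1]:print(th,d['conf'],w(T,d['at']),'tool mm',(r.inv().apply(w(T,d['at'])-o['tool_pos'])*1e3).round(1))
go([.549,-.02,.30],down(0))
E
```

```text
[ 1.1  0.1 -2.6]
housing 0.63 [0.5349 0.3126 0.2873] tool mm [-22.6  -1.  -51.7]
shift now-axes mm [-31.6  45.9 277.9] turn deg [-5.9  0.8  2. ] shift in target axes [-34.3  18.5 280.8]
```

Request:
{"method": "arm_command", "body": {
  "plan": [
    [[-0.006,0.003,0.036,-0.8,0.1,0.3,0.03],[-0.006,0.003,0.036,-0.8,0.1,0.3,0.03],[-0.006,0.003,0.036,-0.8,0.1,0.3,0.03],[-0.006,0.002,0.036,-0.8,0.1,0.3,0.03],[-0.006,0.002,0.036,-0.8,0.1,0.3,0.03],[-0.006,0.002,0.036,-0.8,0.1,0.3,0.03],[-0.006,0.002,0.036,-0.8,0.1,0.2,0.03],[-0.004,0.002,0.03,0,0,0,0.03],[0,0,0,0,6.9,0,0.03],[0,0,0,0,6.9,0,0.03],[0,0,0,0,6.9,0,0.03],[0,0,0,0,6.9,0,0.03],[0,0,0,0,6.9,0,0.03]]
  ]
}}

```text
t: 19.95
tool_pos: [0.5329, -0.0313, 0.3158]
tool_rot: [1.681, 1.62, -0.861]
contact_force: [0.1, 0.6, -2.1]
opening: 0.0509
```

```bash
cat >> h.py <<'E'
def side(a,s=1):
    "tool x level at azimuth a deg, tool z down"
    x=np.array([np.cos(np.radians(a)),np.sin(np.radians(a)),0]);z=np.array([0,0,-1.]);return R.from_matrix(np.c_[x,np.cross(z,x),z])
E
python3 - <<'E'
from sim import *
print(ctrl.get_obs()['q'],ctrl.get_obs()['tool_pos'])
rot=side(90);go([.549,.024,.30],rot)
v=np.degrees((Rt().inv()*rot).as_rotvec());n=int(np.ceil(np.linalg.norm(v)/7))
print(n,v/n);sim([[0,0,0,*(v/n)]]*n)
E
```

```text
[-0.4846 -0.1189  1.726   0.5666  1.7908 -0.3991] [ 0.5329 -0.0313  0.3158]
shift now-axes mm [ 45.3  14.1 -36.3] turn deg [-0.6 54.6 -2. ] shift in target axes [55.3 16.1 15.8]
8 [-0.0739  6.8232 -0.2446]
end q [-0.65  0.23  1.77  1.27  2.15 -0.51] pos [ 0.5329 -0.0313  0.3158] min margin 0.47 max speed frac 0.36
```

Request:
{"method": "arm_command", "body": {
  "plan": [
    [[0,0,0,-0.1,6.8,-0.3,0.03],[0,0,0,-0.1,6.8,-0.3,0.03],[0,0,0,-0.1,6.8,-0.3,0.03],[0,0,0,-0.1,6.8,-0.3,0.03],[0,0,0,-0.1,6.8,-0.2,0.03],[0,0,0,-0.1,6.8,-0.2,0.03],[0,0,0,0,6.8,-0.2,0.03],[0,0,0,0,6.8,-0.2,0.03],[0,0,0,0,0,0,0.03]]
  ]
}}

```text
t: 20.7
tool_pos: [0.5348, -0.0399, 0.3131]
tool_rot: [-2.219, -2.163, -0.003]
contact_force: [-0.5, 0.6, -4.2]
opening: 0.0511
```

```bash
python3 log.py; cat > gs.py <<'E'
import sys
from m import *
a=[float(v) for v in sys.argv[1:5]]
for i in range(2):
    go(a[:3],side(a[3])); get_image('wrist')
o=ctrl.get_obs();go(a[:3],side(a[3]));print(o['t'],o['contact_force'].round(1),o['opening'])
E
python3 gs.py .549 .024 .26 90
python3 - <<'E'
from m import *
for cam in('scene','top'):
    T=T_of(cam);o=ctrl.get_obs();r=Rt();get_image(cam)
    for th in('housing','housing_mouth','post_tip'):
        for d in mark_of(cam,th)[:1]:print(cam,th,round(d['conf'],2),w(T,d['at']),'tool mm',(r.inv().apply(w(T,d['at'])-o['tool_pos'])*1e3).round(1))
S=get_image('scene');save(S,'s8.png',(190,80,310,200),5)
E
```

```text
20.7 [-0.665  0.241  1.772  1.295  2.155 -0.486] [ 0.5348 -0.0399  0.3131] [[0.026, 0.999, -0.028], [0.999, -0.025, 0.032], [0.031, -0.029, -0.999]] [-0.5  0.6 -4.2] 0.05107870168875176
shift now-axes mm [62.5 14.1 54.7] turn deg [-1.6 -1.8 -1.5] shift in target axes [63.9 14.2 53.1]
shift now-axes mm [62.9 13.5 56.1] turn deg [-1.4 -1.5 -1.5] shift in target axes [64.1 13.7 54.7]
shift now-axes mm [63.1 12.9 58.2] turn deg [-1.1 -1.4 -1.4] shift in target axes [64.2 13.3 56.9]
20.8 [ 0.2 -0.3 -1.4] 0.05129490283721937
scene housing 0.8 [ 0.5377 -0.0657  0.3658] tool mm [-24.2   1.7 -49.5]
scene housing_mouth 0.94 [ 0.5321 -0.0614  0.2522] tool mm [-22.8  -1.7  64.3]
scene post_tip 0.79 [0.5469 0.0083 0.1328] tool mm [ 44.4  13.8 184.9]
top housing 0.95 [ 0.5367 -0.0621  0.3689] tool mm [-20.9   0.5 -49.2]
top housing_mouth 0.64 [ 0.5368 -0.0668  0.2553] tool mm [-28.    2.1  64.2]
top post_tip 0.75 [0.5489 0.0069 0.1317] tool mm [ 43.4  14.1 189.2]
```

View pics/s8.png

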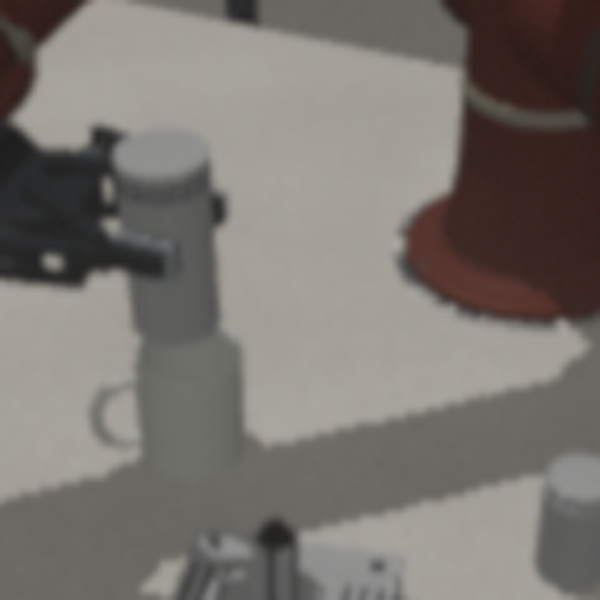

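The housing is gripped mouth down, axis vertical, grooves on top at (165,190), standing clear of the post tip at (275,530). (12th and last picture viewed; from here I use numbers.)

Request:
{"method": "arm_command", "body": {
  "plan": [
    [[0.033,0.007,0.01,-0.5,-0.7,-0.7,0.03],[0.033,0.005,0.02,-0.4,-0.6,-0.6,0.03],[0.003,0,0.02,0,0,0,0.03],[0,0,0,0,0,0,0.03]]
  ]
}}

```text
t: 21.58
tool_pos: [0.5505, 0.0301, 0.271]
tool_rot: [2.218, 2.21, 0.003]
contact_force: [0.1, 1.2, -3.0]
opening: 0.0513
```

```bash
python3 gs.py .549 .0297 .225 90
```

```text
shift now-axes mm [-0.1 -1.9 46. ] turn deg [ 0.5  0.4 -0.2] shift in target axes [-0.4 -1.5 46. ]
shift now-axes mm [ 0.4 -2.5 48. ] turn deg [ 0.6  0.3 -0.2] shift in target axes [ 0.2 -2.  48. ]
shift now-axes mm [ 1.5 -3.2 49.3] turn deg [ 0.8  0.3 -0.3] shift in target axes [ 1.2 -2.5 49.3]
21.6833 [-0.1 -0.6 -2.2] 0.05101372283975511
```

Request:
{"method": "arm_command", "body": {
  "plan": [
    [[0.0015,-0.003,0.025,0.8,0.3,-0.3,0.03],[0,0,0.022,0,0,0,0.03],[0,0,0,0,0,0,0.03]]
  ]
}}

```text
t: 21.93
tool_pos: [0.5513, 0.0268, 0.2318]
tool_rot: [2.216, 2.212, 0.005]
contact_force: [-1.2, 0.1, -3.6]
opening: 0.0509
```

```bash
python3 gs.py .549 .0297 .2 90
python3 - <<'E'
from m import *
for cam in('scene','top'):
    T=T_of(cam);get_image(cam);o=ctrl.get_obs();r=Rt()
    for th in('housing','housing_mouth','post_tip','tier_plate'):
        for d in mark_of(cam,th)[:1]:print(cam,th,round(d['conf'],2),w(T,d['at']),'tool mm',(r.inv().apply(w(T,d['at'])-o['tool_pos'])*1e3).round(1))
E
```

```text
shift now-axes mm [ 3.  -2.6 31.8] turn deg [ 0.5  0.3 -0.1] shift in target axes [ 2.9 -2.3 31.8]
shift now-axes mm [ 3.4 -3.2 33.7] turn deg [ 0.7  0.3 -0.1] shift in target axes [ 3.3 -2.8 33.8]
shift now-axes mm [ 3.5 -3.7 34.8] turn deg [ 0.8  0.3 -0.1] shift in target axes [ 3.4 -3.2 34.9]
22.0333 [ 0.2  0.3 -1. ] 0.05126810400713836
scene housing 0.62 [0.5549 0.0044 0.2815] tool mm [-22.2   3.3 -45.9]
scene housing_mouth 0.79 [0.5541 0.0035 0.1719] tool mm [-22.5   0.9  63.6]
scene post_tip 0.81 [0.5487 0.0081 0.1311] tool mm [-17.7  -5.2 104.3]
scene tier_plate 0.83 [0.549  0.0099 0.0587] tool mm [-15.5  -6.  176.6]
top housing 0.57 [0.5507 0.0088 0.2845] tool mm [-18.6  -0.5 -49.8]
top housing_mouth 0.82 [0.557  0.0011 0.1737] tool mm [-25.6   4.2  61.2]
top post_tip 0.77 [0.5457 0.0099 0.1364] tool mm [-16.5  -7.7  98.2]
top tier_plate 0.59 [0.5498 0.0054 0.06  ] tool mm [-20.6  -4.7 174.7]
```

Request:
{"method": "arm_command", "body": {
  "plan": [
    [[0.005,-0.006,0.015,0.8,0.3,-0.1,0.03],[0,-0.0005,0.015,0,0,0,0.03],[0,-0.0005,0.002,0.1,0,0,0.03]]
  ]
}}

```text
t: 22.78
tool_pos: [0.5444, 0.0329, 0.2003]
tool_rot: [2.219, 2.223, -0.004]
contact_force: [-1.0, 0.6, -1.7]
opening: 0.0511
```

```bash
python3 gs.py .548 .0305 .2 90
python3 - <<'E'
from m import *
for k in range(2):
  for cam in('scene','top'):
    T=T_of(cam);get_image(cam);P={}
    for th in('housing','housing_mouth','tier_plate','post_tip'):
        for d in mark_of(cam,th)[:1]:P[th]=w(T,d['at'])
    print(cam,{k:v.round(4).tolist() for k,v in P.items()})
E
python3 gs.py .548 .0305 .2 90
```

```text
shift now-axes mm [-2.4  3.6  0.3] turn deg [-0.1  0.1  0.1] shift in target axes [-2.4  3.6  0.3]
shift now-axes mm [-2.5  3.8  0.5] turn deg [-0.1  0.1  0.1] shift in target axes [-2.5  3.8  0.5]
shift now-axes mm [-2.2  3.4  1.6] turn deg [-0.   0.1  0.1] shift in target axes [-2.2  3.4  1.6]
22.8833 [ 0.8  0.1 -1.4] 0.05134996460872042
scene {'housing': [0.549, 0.0105, 0.249], 'housing_mouth': [0.359, -0.1542, -0.0007], 'tier_plate': [0.5484, 0.0081, 0.0599]}
top {'housing': [0.5474, 0.0116, 0.2564], 'housing_mouth': [0.5486, 0.0079, 0.1431], 'tier_plate': [0.5525, 0.0034, 0.0585], 'post_tip': [0.5486, 0.0069, 0.1349]}
scene {'housing': [0.5467, 0.0098, 0.2502], 'tier_plate': [0.5479, 0.0068, 0.0596], 'post_tip': [0.5496, 0.0102, 0.1316]}
top {'housing': [0.5457, 0.0121, 0.2522], 'housing_mouth': [0.5486, 0.006, 0.1394], 'tier_plate': [0.5493, 0.0045, 0.0597], 'post_tip': [0.5478, 0.0091, 0.1365]}
shift now-axes mm [-1.6  2.4  3. ] turn deg [0.2 0.2 0.1] shift in target axes [-1.6  2.4  3. ]
shift now-axes mm [-1.5  2.4  3. ] turn deg [0.2 0.2 0.1] shift in target axes [-1.5  2.4  3. ]
shift now-axes mm [-1.5  2.4  3.1] turn deg [0.2 0.2 0.1] shift in target axes [-1.5  2.4  3. ]
23.9833 [-0.5 -0.1 -2.4] 0.05095511452692733
```

Request:
{"method": "arm_command", "body": {
  "plan": [
    [[-0.0015,0.002,0.004,0.2,0.2,0.1,0.03],[0,0,0.007,0,0,0,0.03],[0,0,0.006,0,0,0,0.03]]
  ]
}}

```text
t: 24.23
tool_pos: [0.5483, 0.0301, 0.186]
tool_rot: [2.221, 2.219, 0.001]
contact_force: [-0.6, -0.4, -2.9]
opening: 0.0516
```

```bash
python3 gs.py .5475 .0305 .185 90
```

```text
shift now-axes mm [ 0.4 -0.8  1. ] turn deg [ 0.1  0.1 -0. ] shift in target axes [ 0.4 -0.8  1. ]
shift now-axes mm [ 0.1 -0.4 -0.3] turn deg [-0.   0.  -0.1] shift in target axes [ 0.1 -0.4 -0.3]
shift now-axes mm [ 0.1 -0.4  0.3] turn deg [-0. -0. -0.] shift in target axes [ 0.1 -0.4  0.3]
24.3333 [ 0.   0.7 -2.7] 0.05118677260009373
```

Request:
{"method": "arm_command", "body": {
  "plan": [
    [[0,-0.0005,0.008,0,0,0,0.03],[0,0,0.008,0,0,0,0.03],[0,0,0.006,0,0,0,0.03]]
  ]
}}

```text
t: 24.58
tool_pos: [0.5478, 0.0302, 0.1622]
tool_rot: [2.221, 2.22, 0.002]
contact_force: [-0.1, 0.1, -2.4]
opening: 0.051
```

```bash
python3 gs.py .5475 .0305 .165 90
```

```text
shift now-axes mm [ 0.3 -0.3 -2.8] turn deg [ 0.1  0.  -0. ] shift in target axes [ 0.3 -0.3 -2.8]
shift now-axes mm [ 0.1  0.3 -4.1] turn deg [-0.1 -0.  -0.1] shift in target axes [ 0.1  0.3 -4.1]
shift now-axes mm [ 0.1  0.2 -3.4] turn deg [-0.1 -0.1 -0. ] shift in target axes [ 0.1  0.2 -3.4]
24.6833 [-0.2  0.4 -2.7] 0.05115381160325386
```

Rim is ~34 mm down over the post with no side force. On down.

Request:
{"method": "arm_command", "body": {
  "plan": [
    [[0,0,0.009,0,0,0,0.03],[0,0,0.009,0,0,0,0.03],[0,0,0.009,0,0,0,0.03]]
  ]
}}

```text
t: 24.93
tool_pos: [0.5482, 0.03, 0.1342]
tool_rot: [2.221, 2.219, 0.003]
contact_force: [-0.4, -0.3, -2.4]
opening: 0.0513
```

```bash
python3 gs.py .5475 .0305 .121 90
```

```text
shift now-axes mm [ 0.5 -0.8 13.2] turn deg [ 0.2  0.  -0. ] shift in target axes [ 0.5 -0.7 13.2]
shift now-axes mm [ 0.1  0.1 11.1] turn deg [-0.   0.  -0.1] shift in target axes [ 0.1  0.1 11.1]
shift now-axes mm [ 0.   0.2 12. ] turn deg [-0.  -0.1 -0. ] shift in target axes [ 0.   0.2 12. ]
25.0333 [-0.   0.7 -2.9] 0.05126699369491731
```

Request:
{"method": "arm_command", "body": {
  "plan": [
    [[0,0,0.006,0,0,0,0.03],[0,0,0.003,0,0,0,0.03],[0,0,0.002,0,0,0,0.03]]
  ]
}}

```text
t: 25.28
tool_pos: [0.5476, 0.0303, 0.1214]
tool_rot: [-2.221, -2.22, -0.003]
contact_force: [0.1, 0.5, 8.3]
opening: 0.0514
```

```bash
python3 gs.py .5475 .0305 .121 90
```

```text
shift now-axes mm [ 0.2 -0.1  0.4] turn deg [ 0.  -0.1 -0. ] shift in target axes [ 0.2 -0.1  0.4]
shift now-axes mm [ 0.2 -0.1  0.6] turn deg [ 0.  -0.2 -0. ] shift in target axes [ 0.2 -0.1  0.6]
shift now-axes mm [ 0.2 -0.1  0.5] turn deg [ 0.  -0.1 -0. ] shift in target axes [ 0.2 -0.1  0.5]
25.3833 [-0.4 -0.2 -2. ] 0.05156256654770202
```

Request:
{"method": "arm_command", "body": {
  "plan": [
    [[0,0,0.002,0,0,0,0.03],[0,0,0.002,0,0,0,0.03]]
  ]
}}

```text
t: 25.55
tool_pos: [0.5474, 0.0301, 0.1216]
tool_rot: [-2.215, -2.222, -0.016]
contact_force: [-2.0, 1.9, 7.5]
opening: 0.0512
```

```bash
python3 gs.py .5475 .0305 .121 90
```

```text
shift now-axes mm [0.4 0.1 0.6] turn deg [ 0.3 -0.6  0.2] shift in target axes [0.4 0.1 0.6]
shift now-axes mm [0.4 0.1 0.6] turn deg [ 0.3 -0.6  0.2] shift in target axes [0.4 0.1 0.6]
shift now-axes mm [0.4 0.1 0.6] turn deg [ 0.2 -0.5  0.2] shift in target axes [0.4 0.1 0.6]
25.65 [-2.5  1.9  7.3] 0.05126390550211874
```

Pressing doesn't move it further: the rim is on the plate (TCP 0.1215, predicted 0.121). Level, release and back off.

Request:
{"method": "arm_command", "body": {
  "plan": [
    [[0,0,0,0.2,-0.5,0.2,0.03],[0,0,0,0,0,0,0.085],[0,0,0,0,0,0,0.085],[0,0,0,0,0,0,0.085],[0,0,0,0,0,0,0.085],[0,0,0,0,0,0,0.085]]
  ]
}}

```text
t: 26.15
tool_pos: [0.5485, 0.0296, 0.1234]
tool_rot: [2.219, 2.217, 0.004]
contact_force: [0.4, -0.5, -0.3]
opening: 0.085
```

```bash
python3 gs.py .5475 .0305 .121 90
```

```text
shift now-axes mm [ 0.9 -1.   2.4] turn deg [ 0.3  0.1 -0.1] shift in target axes [ 0.9 -1.   2.4]
shift now-axes mm [ 0.9 -1.   2.4] turn deg [ 0.3  0.1 -0.1] shift in target axes [ 0.9 -1.   2.4]
shift now-axes mm [ 0.9 -1.   2.3] turn deg [ 0.3  0.1 -0.1] shift in target axes [ 0.9 -1.   2.3]
26.25 [ 0.1 -0.6  0. ] 0.08495466177828839
```

Request:
{"method": "arm_command", "body": {
  "plan": [
    [[-0.015,-0.001,0,0.3,0,0,0.085],[-0.02,0,0,0,0,0,0.085],[-0.025,0,0,0,0,0,0.085],[-0.025,0,0,0,0,0,0.085],[-0.025,0,0,0,0,0,0.085],[0,0,0,0,0,0,0.085],[0,0,0,0,0,0,0.085]]
  ]
}}

```text
t: 26.83
tool_pos: [0.5461, -0.0881, 0.1228]
tool_rot: [-2.22, -2.22, 0.004]
contact_force: [-0.5, 0.1, -0.1]
opening: 0.0844
```

```bash
python3 log.py; python3 - <<'E'
from m import *
for k in range(2):
  for cam in('scene','top'):
    T=T_of(cam);get_image(cam)
    print(cam,{th:[(round(d['conf'],2),w(T,d['at']).round(4).tolist()) for d in mark_of(cam,th)[:1]] for th in('housing','housing_mouth','tier','tier_plate','canister','mug')})
T=T_of('scene');get_image('scene');c=cut_out('scene','housing')[0]['mask'];ys,xs=np.nonzero(c)
print('mask bbox',xs.min(),xs.max(),ys.min(),ys.max(),'expect closed/rim px',proj('scene',T,[.549,.006,.169]),proj('scene',T,[.549,.006,.059]))
E
```

```text
26.8333 [-0.705  0.615  1.649  1.072  2.093 -0.826] [ 0.5461 -0.0881  0.1228] [[-0.0, 1.0, -0.003], [1.0, 0.0, -0.001], [-0.001, -0.003, -1.0]] [-0.5  0.1 -0.1] 0.0843710196593554
scene {'housing': [(0.88, [0.5479, 0.0068, 0.1699])], 'housing_mouth': [(0.75, [0.546, 0.0099, 0.0609])], 'tier': [(0.68, [0.5514, 0.0041, 0.0061])], 'tier_plate': [(0.6, [0.548, 0.0063, 0.058])], 'canister': [(0.9, [0.3722, 0.1537, 0.0009])], 'mug': [(0.97, [0.3552, -0.1567, -0.0008])]}
top {'housing': [(0.65, [0.5494, 0.0119, 0.1713])], 'housing_mouth': [(0.55, [0.5509, 0.0018, 0.059])], 'tier': [(0.88, [0.5503, 0.0073, 0.0059])], 'tier_plate': [(0.7, [0.5557, 0.0041, 0.0592])], 'canister': [(0.73, [0.3722, 0.1522, -0.0001])], 'mug': [(0.91, [0.3525, -0.1531, 0.0019])]}
scene {'housing': [(0.96, [0.5505, 0.0053, 0.1668])], 'housing_mouth': [(0.72, [0.5477, 0.0062, 0.0604])], 'tier': [(0.86, [0.5467, 0.0024, 0.0038])], 'tier_plate': [(0.79, [0.5502, 0.0089, 0.0606])], 'canister': [(0.65, [0.375, 0.1542, -0.0032])], 'mug': [(0.92, [0.3538, -0.1533, 0.0009])]}
top {'housing': [(0.7, [0.5489, 0.0087, 0.1695])], 'housing_mouth': [(0.79, [0.5483, 0.0044, 0.0575])], 'tier': [(0.56, [0.5521, 0.007, 0.005])], 'tier_plate': [(0.7, [0.5527, 0.0052, 0.0604])], 'canister': [(0.75, [0.3724, 0.1536, -0.0042])], 'mug': [(0.68, [0.3558, -0.1545, 0.0009])]}
mask bbox 237 253 170 206 expect closed/rim px [244.7768 175.3544] [245.1719 201.7004]
```

Closed end at 0.169, mouth at 0.059, tier feet at ~0.006, and the robot is clear. Handing in.

```bash
python3 -c "
from station import finish_job
print(finish_job())"
```

```text
the job is handed in; nothing more can be done
None
```

The job is done and handed in at about 27 s of the 64 s allowed. `finish_job` gave no verdict.

- **Tier:** I stacked it on the right-hand base, at about (0.549, 0.006). The networks put its feet at about 6 mm and its plate at 58–61 mm above the bench, against a target of 59 mm. The upward force on the tool reached about 30 N when the feet met the tray floor.
- **Housing:** I took it from its cradle, turned it mouth down and lowered it over the post with no noticeable side force. I opened the gripper only once a further press no longer moved it. After I backed off, its closed end measured 167–171 mm and its rim 58–61 mm above the bench, so it is all the way down.
- **Other things:** The mug and canister still read within a few mm of where my first top picture showed them. I did not re-measure the collar, meter, screwdriver or tray, but the arm never worked near them.
- **Disagreements:**
  - Single network readings scattered by up to about 7 mm sideways, mostly from the top camera.
  - I had used all 12 pictures by the time the housing was inverted, so the final state was checked by numbers only.
  - The tier came up slightly in the fingers when I gripped it, with no effect on the result.

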